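# Shut and latch the welding-consumables dry case

## Task

Close up the olive-green dry case so that its rubber seal keeps the damp out: lower the lid onto the seal, hook the latch's claw over the keeper on the lid, then swing the lever down over centre until it snaps flat against the case. Leave the other things on the bench where they are.

Things in the scene. Friction and masses are not known exactly. Their poses are not given: they have to be found in the camera images.
- dry_case: The olive-green steel case, fixed to the bench: 180 mm deep, 150 mm wide, 182 mm high with the lid shut. Origin on the bench, 100 mm behind the latch face (the front wall, facing the robot) and 80 mm in front of the back, midway across; x points from the latch face to the back, y to the left, z up. The lid's hinge line runs along y at x = +88 mm, z = 152 mm
- case_lid (a joint): Angle of the lid (rad): 0 is metal on metal; it grows as the front edge rises. The hinge is stiff and the lid stays at any angle (about 5 to 8 N at the front edge moves it). Let go on the uncompressed seal it rests at about 0.033; the seal then gives about 16 N per mm at the front edge. Drawn down by the shut latch it stands below 0.012
- lid_front (a point): Point on the lid's flat top, 12 mm behind its front edge, in the middle; a good place to press. Its axes turn with the lid: z is the lid's upward normal
- keeper (a point): The keeper, a bright steel catch 36 mm wide on the lid's front skirt: this point is mid-floor of its upward-open trough (8 mm across in x, between a back wall and a 3.5 mm thick upturned lip on the robot's side). The lip rises 7 mm above the floor, the back wall 15 mm: the nose can be felt against it above the lip. Axes turn with the lid; when shut, x points to the back, z up
- lever_pivot (a point): Middle of the lever's fixed pivot axis (along y), 24 mm in front of the latch face and 108 mm above the bench; axes as dry_case
- latch_lever (a joint): Angle (rad) of the dark steel lever about lever_pivot: 0 is shut, hanging straight down along the case; it grows as the end swings out toward the robot and up (1.57 is level; stop at 2.6). It stays where it is left (1 to 2 N at its end moves it). With the claw hooked it draws tight near 1.3, is hardest to press (about 8 N) near 0.9, passes dead centre near 0.3, then snaps shut
- lever_end (a point): Push point on the lever's outer face (which looks up when the lever is level), 56 mm from the pivot and 5 mm behind the line from the pivot along the lever. Lever 32 mm wide, web 4 mm, 81 mm long to its 10 mm end roll. Axes turn with it: -z along the lever, -x out of this face. Near shut, claw and lid stand above it: press it home with the gripper leaning back 25 to 45 degrees
- latch_claw (a joint): Angle of the claw on the lever (rad): 3.05 is folded down on the lever's outer face, pointing along it; it falls as the claw is turned up and toward the lid. The claw stands upright when its value equals the lever's; it is free to swing and falls by its own weight
- claw_pivot (a point): Middle of the pin on which the claw turns in the lever, 18 mm from lever_pivot (at lever 0 it is 17.6 mm below and 3.7 mm behind it; in between it turns with the lever)
- claw_bar (a point): Centre of the round finger bar across the claw's end, 12 mm thick and 48 mm long along y: pinch it by its two flat ends; the claw can turn between the fingers. In the claw's own axes (z along the claw from its pin to its end, x toward the lid when upright) it lies at x = -13.5, z = +81.2 mm from claw_pivot. Axes are the claw's
- claw_nose (a point): Lowest point of the claw's 20 mm wide, 5 mm thick down-turned nose, which drops into the keeper's trough behind the lip; in the claw's axes at x = +7, z = +75.2 mm from claw_pivot. Axes are the claw's
- chip_hammer: Bystander: chipping hammer with a wooden handle, 254 x 112 x 28 mm, lying down
- mig_pliers: Bystander: red-handled welding pliers, 190 x 61 x 14 mm, lying down
- magnet_big: Bystander: red welding magnet, 85 x 85 x 14 mm, lying flat
- square: Bystander: engineer's square with a dark stock and bright blade, 100 x 150 x 12 mm, lying flat

How it is judged:
On the way, in this order (a step that is already met when the one before it is completed fails the run):
1. the lid is lowered onto its seal (value of joint case_lid below 0.05 rad), for 0.2 s.
2. the claw's nose lies in the keeper's trough, behind the lip, with the lever still up (z of claw_nose in the frame of keeper between -0.003 and 0.006 m and x of claw_nose in the frame of keeper between -0.004 and 0.004 m and value of joint latch_lever above 0.7 rad), for 0.15 s.
At the end, for the whole second after the job is handed in: The claw's nose sits in the keeper's trough (down to within 2.5 mm of its floor and within 4 mm of its middle), the lever is shut flat (below 0.08 rad) and at rest, and the latch holds the lid drawn down on its seal (below 0.016 rad) (value of joint latch_lever below 0.08 rad and value of joint case_lid below 0.016 rad and z of claw_nose in the frame of keeper below 0.0025 m and x of claw_nose in the frame of keeper between -0.004 and 0.004 m and velocity of joint latch_lever between -0.05 and 0.05 rad/s); the robot touches nothing.
It fails at once if another thing on the bench is pushed more than 30 mm (distance of any of square, mig_pliers, chip_hammer, magnet_big from where it was at the start of the episode above 0.03 m).
It also fails if it takes over 64 s, if anything falls off the work surface, if the arm or the gripper's body presses on something with over 40 N, if the wrist force passes 120 N, or if a joint passes its speed limit or range.

## Robot

A 6-joint arm with a two-finger parallel gripper is mounted at the origin on a cart in front of the work surface, level with it; the furniture and walls round the work are solid. World frame = base frame: x ahead of the robot, y to its left, z up, the work surface at z = 0. Lengths are in m, angles in rad, forces in N, time in s.
With the tool pointing down it reaches from about 0.25 to 0.725 m from the base axis. Payload 4 kg.
Tool frame: the origin (TCP) lies midway between the tips of the shut fingers; the grasp point (between the pads) lies 19 mm behind it; z points along the fingers, y is the line along which they close (so a half turn about z gives the same grasp; the last joint's range is limited). The gripper opens to 85 mm and grips with 20 to 120 N. Pads are 22 mm wide; open, the fingers measure 114 mm over their backs; the gripper's body (76 mm by 85 mm) begins 54 mm behind the grasp point. The pads swing forward as they close: fully open they stand 13 mm farther back than shut.
Start: joints at [-1.31, 0.241, 0.005, 1.335, 0, 1.571], TCP at [0.129, -0.483, 0.231] pointing down, gripper open.
Joint ranges: [-2.72, 2.72], [-1.05, 1.87], [-1.09, 1.28], [-1.99, 2.15], [-1.42, 1.44], [-3.14, 3.14]. Speed limits (rad/s): [2.79, 2.79, 3.14, 3.14, 3.14, 3.14].

## Interface

Orientations are given as a unit quaternion [x, y, z, w].
In Python, from workcell import bot gives the robot as it stands.
- The arm moves only by the tool play_rows, never from a script. Its argument "moves" is a list of rows, each a list of 3 entries, a list of its own where there are three numbers: the opening, from -1 (shut) to 1 (fully open), then the shift along the tool's x, y, z in cm, then the turn, a rotation vector about the tool's x, y, z in rad. A call has 1 to 12 rows; each row shifts and turns the commanded pose from where the row before left it, along the tool's axes as they then stand; what a row does not reach is not made up. A row lasts 1/12 s, in which the tool goes at most 41.7 mm and 7.16 degrees, less where a joint would pass 70% of its speed; a pose out of reach is approached as far as the arm can. A call is refused whole if a number of a shift passes 4.17 or a number of a turn 0.125, either way. A call with a gripper value outside its range is refused whole. The fingers move at their own pace and stop on an object; the grip force is fixed at half the most. Time passes only in rows, so rows that do not move let the fingers close. It gives the time, the measured TCP pose, the force and the opening at its end, in the units of the state.
- bot.get_obs(): the state, without advancing time (a new reading comes with each control period).
- bot.camera(name): name is "scene" or "top" or "wrist"; returns (picture, depth): 400x640x3 uint8, red, green, blue; 400x640 float32, m along the optical axis (not along the pixel's ray), 0 where there is no reading.
- bot.camera_info(name): a dict with "K" (3x3 intrinsics, pixels), "world_from_camera" (4x4, takes a point from camera to world coordinates); the wrist camera has in their place "T_tool_cam" (4x4, takes a point from camera to tool coordinates, whose origin is the TCP and whose axes are the flange's). Camera axes: x right, y up, looking along -z (the intrinsics and any distortion apply to the point x, -y, -z); pixel columns grow to the right and rows downward; lengths in m; the calibration is good to about 2 mm. The wrist camera is an equidistant fisheye: a pixel r from the principal point sees the ray r / f radians off the axis. A picture is of the moment at which its call begins: read the wrist's pose just before it. camera_info takes no time and is no camera call.
- bot.job_done(): hands the job in, once; it reports no verdict.
The state is a dict: "clock": time; "joint_pos": joint angles; "joint_vel": joint speeds; "tau": joint torques, N m; "eef_pos": TCP position; "tool_rot": TCP orientation; "ft_force": force on the tool from outside, world axes, zero at the start; "ft_torque": the same for the moment, N m; "grip_width": finger opening in m.
Only numpy, scipy, OpenCV 4.12 (cv2) and the standard library are available. Lean on these libraries where they do the work, as an engineer would, in place of code of your own. Each camera call takes 0.05 s, during which the arm holds its last target. There are 200 camera calls.

## Working session

There is one attempt and no reset: what is moved stays moved. The work goes in short steps, Python scripts to look and compute and a tool call to move; the robot and the scene stay as the last step left them, time stands still between calls to the robot, and variables do not carry over. Pictures are saved under pics/ and viewed, on a budget of 10 in all, crops included, one or two more only if the job needs it, and the job is handed in when it is done.

Besides the shell and the picture viewer there is one more tool, called after "Request:" as name(argument=value, ...) on one line, values as JSON. play_rows: Moves the arm, as the interface text tells. Its arguments: {"type":"object","properties":{"moves":{"type":"array"}},"required":["moves"]}

```bash
ls; mkdir -p pics
cat > h.py <<'E'
import numpy as np, cv2
from scipy.spatial.transform import Rotation as R
from workcell import bot
def cloud(name):
    im,d=bot.camera(name); c=bot.camera_info(name); K=np.array(c['K']); T=np.array(c['world_from_camera'])
    v,u=np.mgrid[0:400,0:640]
    p=np.stack([(u-K[0,2])/K[0,0]*d,-(v-K[1,2])/K[1,1]*d,-d],-1)
    return im,d,p@T[:3,:3].T+T[:3,3]
E
python3 - <<'E'
from h import *
o=bot.get_obs(); print({k:np.round(v,3) for k,v in o.items()})
for n in ['scene','top']:
    im,d,P=cloud(n); np.savez(f'{n}.npz',im=im,P=P,d=d)
    cv2.imwrite(f'pics/{n}0.png',im[...,::-1]); print(n,bot.camera_info(n))
print(bot.camera_info('wrist'))
E
```

```text
pics
{'clock': np.float64(0.0), 'joint_pos': array([-1.31 ,  0.241,  0.004,  1.335, -0.   ,  1.571]), 'joint_vel': array([ 0.   , -0.002, -0.001, -0.001,  0.   ,  0.   ]), 'tau': array([ 1.0000e-03, -3.7232e+01,  2.5241e+01,  1.7000e-02, -0.0000e+00,
        0.0000e+00]), 'eef_pos': array([ 0.129, -0.482,  0.23 ]), 'tool_rot': array([ 0.992,  0.13 , -0.   , -0.001]), 'ft_force': array([-0.966, -0.016,  0.61 ]), 'ft_torque': array([-0.031,  0.058, -0.054]), 'grip_width': np.float64(0.085)}
scene {'K': array([[371.66937942,   0.        , 320.0361702 ],
       [  0.        , 371.66937942, 198.99294029],
       [  0.        ,   0.        ,   1.        ]]), 'world_from_camera': array([[-0.67760263,  0.40327391, -0.61499986, -0.0540693 ],
       [-0.73535974, -0.36011888,  0.57407355,  0.62411041],
       [ 0.01003583,  0.84123989,  0.5405689 ,  0.70470174],
       [ 0.        ,  0.        ,  0.        ,  1.        ]])}
top {'K': array([[466.16477945,   0.        , 320.87087409],
       [  0.        , 466.16477945, 198.40635634],
       [  0.        ,   0.        ,   1.        ]]), 'world_from_camera': array([[ 0.0575082 ,  0.97628168, -0.20872682,  0.36271935],
       [-0.9983306 ,  0.05736073, -0.00676468, -0.01347356],
       [ 0.00536849,  0.2087674 ,  0.97795059,  1.39228559],
       [ 0.        ,  0.        ,  0.        ,  1.        ]])}
{'K': array([[309.70691629,   0.        , 322.65582487],
       [  0.        , 309.70691629, 200.34538684],
       [  0.        ,   0.        ,   1.        ]]), 'T_tool_cam': array([[-7.04076467e-04,  9.52520952e-01,  3.04472233e-01,
         7.74836968e-02],
       [ 9.99998101e-01,  1.22388830e-03, -1.51640796e-03,
        -1.40978952e-03],
       [-1.81705035e-03,  3.04470587e-01, -9.52520005e-01,
        -1.42291009e-01],
       [ 0.00000000e+00,  0.00000000e+00,  0.00000000e+00,
         1.00000000e+00]])}
```

View pics/scene0.png

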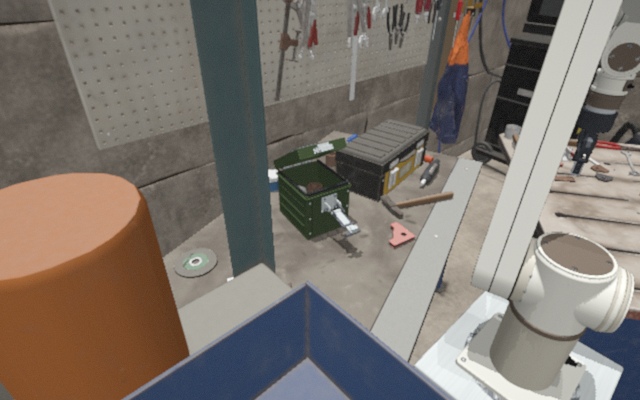

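View pics/top0.png

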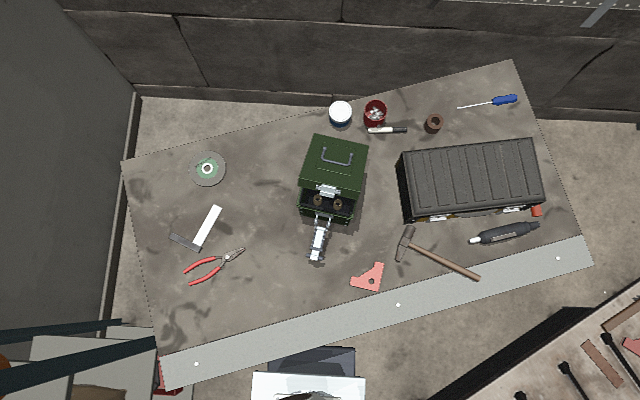

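The scene view shows the lid part open at (315,150) and the lever sticking out at (340,215). In the top view the lid is at (335,160), the keeper at (327,191) and the lever with the folded claw at (318,240). Next I fit the case pose from the green points.

Run:
```python
from h import *
for n,(u0,u1,v0,v1) in {'top':(285,385,125,275),'scene':(260,370,130,250)}.items():
    D=np.load(n+'.npz'); im=D['im'].astype(int);P=D['P']
    m=np.zeros((400,640),bool); m[v0:v1,u0:u1]=1
    g=m&(im[...,1]>im[...,0]*1.25)&(im[...,1]>im[...,2]*1.25)&(D['d']>0)
    q=P[g]; print(n,g.sum(),'z pct',np.percentile(q[:,2],[1,10,50,90,99]).round(3))
    # planes by ransac
    rng=np.random.default_rng(0); rest=q
    for k in range(5):
        best=None
        for _ in range(600):
            a,b,c=rest[rng.choice(len(rest),3,replace=False)]
            nn=np.cross(b-a,c-a); L=np.linalg.norm(nn)
            if L<1e-5: continue
            nn/=L; i=abs((rest-a)@nn)<0.003
            if best is None or i.sum()>best.sum(): best=i
        s=rest[best]; c=s.mean(0); w=np.linalg.svd(s-c)[2][2]
        print(k,best.sum(),'n',w.round(3),'c',c.round(3),'min',s.min(0).round(3),'max',s.max(0).round(3))
        if k==0 and n=='top':
            h=cv2.minAreaRect((s[:,:2]*1000).astype(np.float32)); print(h, cv2.boxPoints(h).round(1).tolist())
        rest=rest[~best]
        if len(rest)<60: break
    # grey/steel points lever/claw
    if n=='top':
        z=P[...,2]; b=np.zeros_like(m); b[205:265,300:340]=1
        s=P[b&(z>0.05)&~g]; print('lever pts',len(s)); 
        for r in range(205,266,4):
            row=[(u,P[r,u]) for u in range(296,345) if P[r,u,2]>0.05 and not g[r,u]]
            if row: 
                a=np.array([x[1] for x in row]); print(r,row[0][0],row[-1][0],a.mean(0).round(3),a[:,2].max().round(3),a[:,1].min().round(3),a[:,1].max().round(3))
im=cv2.imread('pics/top0.png')[120:275,280:400]; a=cv2.resize(im,None,fx=3.3,fy=3.3,interpolation=2)
im=cv2.imread('pics/scene0.png')[130:250,260:370]; b=cv2.resize(im,(400,a.shape[0]),interpolation=2)
cv2.imwrite('pics/c1.png',np.hstack([a,b]))
```

```text
top 1889 z pct [0.025 0.149 0.234 0.273 0.28 ]
0 1367 n [ 0.532 -0.098  0.841] c [ 0.709 -0.036  0.234] min [ 0.623 -0.125  0.178] max [0.802 0.051 0.285]
((711.8096313476562, -36.64781951904297), (152.46766662597656, 160.1287078857422), 79.92192077636719) [[619.5999755859375, -97.69999694824219], [777.2999877929688, -125.69999694824219], [804.0, 24.399999618530273], [646.2999877929688, 52.400001525878906]]
1 189 n [-0.941  0.17   0.292] c [ 0.616 -0.017  0.228] min [ 0.576 -0.097  0.138] max [0.645 0.059 0.28 ]
2 110 n [ 0.528 -0.097  0.844] c [ 0.708 -0.021  0.232] min [ 0.622 -0.116  0.176] max [0.797 0.051 0.279]
3 107 n [-0.985  0.173  0.004] c [ 0.592 -0.021  0.068] min [ 0.579 -0.09   0.009] max [0.605 0.054 0.149]
4 55 n [ 0.534 -0.101  0.839] c [ 0.712 -0.049  0.235] min [ 0.627 -0.11   0.192] max [0.767 0.004 0.285]
lever pts 789
205 296 341 [0.602 0.01  0.185] 1.392 -0.063 0.062
209 298 338 [ 0.594 -0.001  0.174] 1.392 -0.056 0.058
213 302 344 [ 0.586 -0.014  0.16 ] 1.392 -0.069 0.048
217 316 344 [ 0.587 -0.034  0.101] 0.146 -0.07 0.006
221 313 342 [ 0.575 -0.025  0.096] 0
[... 256 characters left out ...]
002  0.093] 0.098 -0.017 0.013
245 311 322 [0.507 0.    0.091] 0.095 -0.015 0.015
249 310 321 [0.495 0.002 0.092] 0.097 -0.013 0.018
253 306 317 [0.484 0.012 0.084] 0.09 -0.003 0.028
257 307 322 [0.473 0.004 0.088] 0.099 -0.017 0.025
scene 602 z pct [0.008 0.025 0.109 0.213 0.274]
0 315 n [ 0.173  0.985 -0.013] c [0.695 0.042 0.1  ] min [0.609 0.025 0.004] max [0.799 0.058 0.271]
1 92 n [-0.178 -0.984 -0.017] c [ 0.707 -0.109  0.116] min [ 0.633 -0.119  0.075] max [ 0.759 -0.096  0.187]
2 82 n [ 0.984 -0.177  0.022] c [0.597 0.002 0.081] min [ 0.579 -0.078  0.008] max [0.607 0.052 0.149]
3 58 n [ 0.985 -0.171 -0.017] c [ 0.765 -0.059  0.122] min [ 0.754 -0.113  0.078] max [0.777 0.001 0.148]
```

View pics/c1.png

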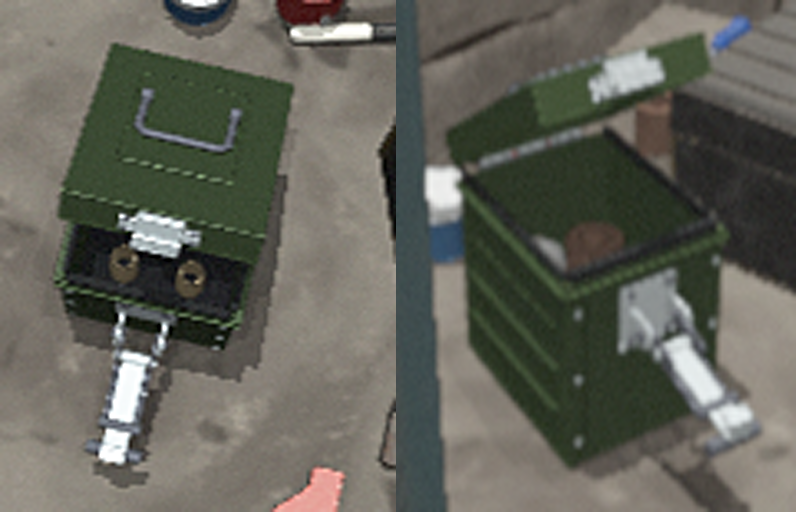

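```bash
cat >> h.py <<'E'
PSI=-0.174
RC=R.from_euler('z',PSI)
O=RC.apply([.687,.087,0])            # case origin in world
def rot(lean): return RC*R.from_euler('y',-lean)*R.from_euler('x',np.pi)
def w2c(p): return RC.inv().apply(np.asarray(p)-O)
def now():
    o=bot.get_obs(); r=R.from_quat(o['tool_rot']); return o,np.array(o['eef_pos']),r
def plan(target,lean,n,start=None):
    """n equal rows: target TCP (case frame, m), lean rad"""
    o,p,r=now()
    if start is not None: p,r=start
    q=RC.apply(target)+O; rt=rot(lean); rv=(r.inv()*rt).as_rotvec()
    rows=[]
    for i in range(n):
        d=r.inv().apply((q-p)/(n-i))*100; rows.append((d.round(2),(rv/n).round(3)))
        p=p+r.apply(d.round(2)/100); r=r*R.from_rotvec((rv/n).round(3))
    for i,x in enumerate(rows):
        print(i,x[0].tolist(),x[1].tolist())
    return p,r
def st():
    o,p,r=now(); e=(rot(0).inv()*r).as_euler('YXZ').round(3)
    print('t%.2f'%o['clock'],'case mm',(w2c(p)*1000).round(1),'lean..',e,'F case',RC.inv().apply(o['ft_force']).round(1),'w',round(o['grip_width']*1000,1))
E
python3 - <<'E'
from h import *
print(O); st()
plan([-.052,0,.315],0,18)
E
```

```text
[ 0.69168814 -0.03324941  0.        ]
t0.10 case mm [-476.6 -540.   230.5] lean.. [-0.001  0.002 -0.435] F case [-0.6 -0.1 -0.1] w 85.2
0 [3.4, -1.73, -0.47] [-0.0, 0.0, 0.024]
1 [3.36, -1.81, -0.47] [-0.0, 0.0, 0.024]
2 [3.32, -1.89, -0.47] [-0.0, 0.0, 0.024]
3 [3.27, -1.97, -0.47] [-0.0, 0.0, 0.024]
4 [3.22, -2.05, -0.47] [-0.0, 0.0, 0.024]
5 [3.17, -2.12, -0.46] [-0.0, 0.0, 0.024]
6 [3.12, -2.2, -0.47] [-0.0, 0.0, 0.024]
7 [3.07, -2.27, -0.46] [-0.0, 0.0, 0.024]
8 [3.01, -2.35, -0.47] [-0.0, 0.0, 0.024]
9 [2.95, -2.42, -0.46] [-0.0, 0.0, 0.024]
10 [2.9, -2.49, -0.47] [-0.0, 0.0, 0.024]
11 [2.83, -2.55, -0.46] [-0.0, 0.0, 0.024]
12 [2.77, -2.62, -0.47] [-0.0, 0.0, 0.024]
13 [2.71, -2.69, -0.46] [-0.0, 0.0, 0.024]
14 [2.64, -2.75, -0.47] [-0.0, 0.0, 0.024]
15 [2.58, -2.82, -0.46] [-0.0, 0.0, 0.024]
16 [2.51, -2.87, -0.47] [-0.0, 0.0, 0.024]
17 [2.44, -2.94, -0.46] [-0.0, 0.0, 0.024]
```

Request:
play_rows(moves=[[-1,[3.4,-1.73,-0.6],[0,0,0.024]],[-1,[3.36,-1.81,-0.6],[0,0,0.024]],[-1,[3.32,-1.89,-0.6],[0,0,0.024]],[-1,[3.27,-1.97,-0.6],[0,0,0.024]],[-1,[3.22,-2.05,-0.6],[0,0,0.024]],[-1,[3.17,-2.12,-0.6],[0,0,0.024]],[-1,[3.12,-2.2,-0.6],[0,0,0.024]],[-1,[3.07,-2.27,-0.6],[0,0,0.024]],[-1,[3.0,-2.35,-0.6],[0,0,0.024]],[-1,[2.95,-2.42,-0.6],[0,0,0.024]],[-1,[2.9,-2.49,-0.6],[0,0,0.024]],[-1,[2.83,-2.55,-0.6],[0,0,0.024]]])

```text
clock: 1.1
eef_pos: [0.4708, -0.1757, 0.3033]
tool_rot: [1.0, -0.014, -0.0, -0.0]
ft_force: [0.3, -1.3, 0.7]
grip_width: -0.0001
```

Run:
```python
from h import *
st()
plan([-.052,0,.31],0,8)
```

```text
t1.10 case mm [-192.9 -178.5  303.3] lean.. [-0.001 -0.    -0.146] F case [ 0.5 -1.2  0.7] w -0.1
0 [2.07, -1.95, -0.09] [-0.0, 0.0, 0.018]
1 [2.03, -1.99, -0.08] [-0.0, 0.0, 0.018]
2 [2.0, -2.03, -0.09] [-0.0, 0.0, 0.018]
3 [1.96, -2.06, -0.08] [-0.0, 0.0, 0.018]
4 [1.92, -2.09, -0.09] [-0.0, 0.0, 0.018]
5 [1.88, -2.13, -0.08] [-0.0, 0.0, 0.018]
6 [1.84, -2.16, -0.09] [-0.0, 0.0, 0.018]
7 [1.81, -2.2, -0.08] [-0.0, 0.0, 0.018]
```

Request:
play_rows(moves=[[-1,[2.07,-1.9,-0.1],[0,0,0.018]],[-1,[2.03,-1.9,-0.1],[0,0,0.018]],[-1,[2.0,-1.95,-0.1],[0,0,0.018]],[-1,[1.96,-2.0,-0.1],[0,0,0.018]],[-1,[1.9,-2.0,-0.1],[0,0,0.018]],[-1,[1.88,-2.0,-0.1],[0,0,0.018]],[-1,[1.84,-2.0,-0.1],[0,0,0.016]],[-1,[1.5,-1.5,-0.1],[0,0,0.01]],[-1,[0,0,0],[0,0,0]],[-1,[0,0,0],[0,0,0]]])

```text
clock: 1.93
eef_pos: [0.6307, -0.0652, 0.31]
tool_rot: [0.998, -0.056, -0.001, -0.011]
ft_force: [-0.6, 0.1, -0.7]
grip_width: 0.0
```

Run:
```python
from h import *
st()
s=plan([-.050,0,.285],0,2)
H=np.array([88,152.]);
for th in [.45,.35,.25,.16,.08,.03]:
    v=np.array([-175,30.]);c,q=np.cos(th),np.sin(th)
    p=H+[v[0]*c+v[1]*q,-v[0]*q+v[1]*c]; print(th,p.round(1))
```

```text
t1.93 case mm [-54.6 -42.1 310. ] lean.. [-0.004  0.022 -0.061] F case [-0.6  0.  -0.7] w 0.0
0 [0.36, -2.06, 1.3] [-0.011, 0.002, 0.031]
1 [0.3, -2.08, 1.27] [-0.011, 0.002, 0.031]
0.45 [-56.5 255.1]
0.35 [-66.1 240.2]
0.25 [-74.1 224.4]
0.16 [-80.  209.5]
0.08 [-84.  195.9]
0.03 [-86.  187.2]
```

Request:
play_rows(moves=[[-1,[0.15,-2.0,0],[-0.011,0.002,0.031]],[-1,[0.1,-2.0,0],[-0.011,0.002,0.031]],[-1,[0,0,0.5],[0,0,0]],[-1,[0,0,0.5],[0,0,0]],[-1,[0,0,0],[0,0,0]]])

```text
clock: 2.35
eef_pos: [0.6327, -0.0618, 0.3015]
tool_rot: [0.998, -0.055, 0.001, -0.015]
ft_force: [-0.2, 0.2, -0.3]
grip_width: 0.0
```

Run:
```python
from h import *
st()
```

```text
t2.35 case mm [-53.2 -38.3 301.5] lean.. [-0.002  0.029 -0.063] F case [-0.2  0.1 -0.3] w 0.0
```

Run:
```python
from h import *
print(bot.get_obs()['joint_pos'].round(3))
```

```text
[-0.111  0.522  0.598  1.647  0.029  3.141]
```

Request:
play_rows(moves=[[-1,[0,0,0],[0,0,-0.125]],[-1,[0,0,0],[0,0,-0.125]],[-1,[0,0,0],[0,0,-0.125]],[-1,[0,0,0],[0,0,-0.125]],[-1,[0,0,0],[0,0,-0.125]],[-1,[0,0,0],[0,0,-0.125]],[-1,[0,0,0],[0,0,-0.125]],[-1,[0,0,0],[0,0,-0.125]],[-1,[0,0,0],[0,0,-0.125]],[-1,[0,0,0],[0,0,-0.125]],[-1,[0,0,0],[0,0,-0.125]],[-1,[0,0,0],[0,0,-0.125]]])

```text
clock: 3.35
eef_pos: [0.6332, -0.0617, 0.3025]
tool_rot: [0.766, 0.643, 0.011, -0.009]
ft_force: [-0.1, -0.5, -0.5]
grip_width: -0.0002
```

Request:
play_rows(moves=[[-1,[0,0,0],[0,0,-0.125]],[-1,[0,0,0],[0,0,-0.125]],[-1,[0,0,0],[0,0,-0.125]],[-1,[0,0,0],[0,0,-0.125]],[-1,[0,0,0],[0,0,-0.125]],[-1,[0,0,0],[0,0,-0.125]],[-1,[0,0,0],[0,0,-0.125]],[-1,[0,0,0],[0,0,-0.125]],[-1,[0,0,0],[0,0,-0.125]],[-1,[0,0,0],[0,0,-0.125]],[-1,[0,0,0],[0,0,-0.125]],[-1,[0,0,0],[0,0,0]]])

```text
clock: 4.35
eef_pos: [0.6332, -0.0617, 0.3025]
tool_rot: [0.186, 0.982, 0.015, -0.0]
ft_force: [0.3, 0.8, 0.6]
grip_width: -0.0002
```

```bash
sed -i "s/\*R.from_euler('x',np.pi)$/*R.from_euler('x',np.pi)*R.from_euler('z',np.pi)/" h.py; grep -n "def rot" h.py
python3 - <<'E'
from h import *
st(); print(bot.get_obs()['joint_pos'].round(3))
plan([-.052,0,.30],0,3)
im,d=bot.camera('wrist'); cv2.imwrite('pics/w1.png',im[...,::-1]);
E
```

```text
12:def rot(lean): return RC*R.from_euler('y',-lean)*R.from_euler('x',np.pi)*R.from_euler('z',np.pi)
t4.35 case mm [-52.7 -38.2 302.5] lean.. [ 0.    -0.029  0.201] F case [0.1 0.9 0.6] w -0.2
[-0.111  0.522  0.601  1.648  0.029  0.264]
0 [0.23, 1.25, 0.12] [0.01, -0.001, -0.067]
1 [0.15, 1.26, 0.11] [0.01, -0.001, -0.067]
2 [0.06, 1.27, 0.1] [0.01, -0.001, -0.067]
```

Request:
play_rows(moves=[[-1,[0.23,1.25,0.1],[0.01,-0.001,-0.067]],[-1,[0.15,1.26,0.1],[0.01,-0.001,-0.067]],[-1,[0,1.27,0.1],[0.01,-0.001,-0.067]],[-1,[0,0,0],[0,0,0]],[-1,[0,0,0],[0,0,0]]])

```text
clock: 4.82
eef_pos: [0.6414, -0.0238, 0.3001]
tool_rot: [0.089, 0.996, -0.001, -0.0]
ft_force: [0.1, 0.1, 0.1]
grip_width: -0.0002
```

Run:
```python
from h import *
st()
s=plan([-.056,0,.255],0,6)
s=plan([-.066,0,.240],0,2,s)
s=plan([-.074,0,.2244],0,2,s)
s=plan([-.080,0,.2095],0,2,s)
```

```text
t4.82 case mm [-51.2   0.6 300.1] lean.. [0.    0.001 0.004] F case [0.1 0.1 0.1] w -0.2
0 [0.08, -0.01, 0.75] [-0.0, -0.0, -0.001]
1 [0.08, -0.01, 0.75] [-0.0, -0.0, -0.001]
2 [0.08, -0.01, 0.75] [-0.0, -0.0, -0.001]
3 [0.08, -0.01, 0.75] [-0.0, -0.0, -0.001]
4 [0.08, -0.01, 0.76] [-0.0, -0.0, -0.001]
5 [0.08, -0.01, 0.75] [-0.0, -0.0, -0.001]
0 [0.5, 0.0, 0.75] [-0.001, -0.0, 0.001]
1 [0.5, 0.01, 0.75] [-0.001, -0.0, 0.001]
0 [0.4, -0.0, 0.78] [0.0, -0.0, 0.0]
1 [0.4, -0.01, 0.78] [0.0, -0.0, 0.0]
0 [0.3, 0.0, 0.75] [0.0, -0.0, 0.0]
1 [0.29, 0.0, 0.74] [0.0, -0.0, 0.0]
```

Request:
play_rows(moves=[[-1,[0,0,0.75],[0,0,0]],[-1,[0,0,0.75],[0,0,0]],[-1,[0,0,0.75],[0,0,0]],[-1,[0.1,0,0.75],[0,0,0]],[-1,[0.1,0,0.75],[0,0,0]],[-1,[0.1,0,0.75],[0,0,0]],[-1,[0.4,0,0.75],[0,0,0]],[-1,[0.4,0,0.75],[0,0,0]]])

```text
clock: 5.48
eef_pos: [0.6303, -0.0227, 0.2394]
tool_rot: [0.088, 0.996, -0.001, -0.0]
ft_force: [-0.1, 0.1, 3.0]
grip_width: 0.0002
```

Request:
play_rows(moves=[[-1,[0.4,0,0.75],[0,0,0]],[-1,[0.4,0,0.75],[0,0,0]],[-1,[0.3,0,0.75],[0,0,0]],[-1,[0.3,0,0.75],[0,0,0]],[-1,[0.2,0,0.6],[0,0,0]],[-1,[0,0,0],[0,0,0]]])

```text
clock: 5.98
eef_pos: [0.6136, -0.0197, 0.2022]
tool_rot: [0.088, 0.996, -0.001, -0.002]
ft_force: [0.0, 1.4, -0.4]
grip_width: 0.0001
```

Run:
```python
from h import *
st()
```

```text
t5.98 case mm [-7.930e+01 -2.000e-01  2.022e+02] lean.. [0.003 0.001 0.002] F case [-0.2  1.3 -0.4] w 0.1
```

Request:
play_rows(moves=[[-1,[0.1,0,0.5],[0,0,0]],[-1,[0.1,0,0.5],[0,0,0]],[-1,[0,0,0.3],[0,0,0]],[-1,[0,0,0],[0,0,0]]])

```text
clock: 6.32
eef_pos: [0.6124, -0.0192, 0.1903]
tool_rot: [0.088, 0.996, -0.0, -0.001]
ft_force: [0.4, 0.0, 0.1]
grip_width: -0.0002
```

Request:
play_rows(moves=[[-1,[0,0,0.2],[0,0,0]],[-1,[0,0,0.2],[0,0,0]],[-1,[0,0,0],[0,0,0]]])

```text
clock: 6.57
eef_pos: [0.6131, -0.0193, 0.1876]
tool_rot: [0.088, 0.996, -0.0, 0.0]
ft_force: [-0.4, 0.0, 0.5]
grip_width: -0.0002
```

Run:
```python
from h import *
st()
im,d,P=cloud('scene'); cv2.imwrite('pics/s1.png',cv2.resize(im[110:260,240:400,::-1],None,fx=5,fy=4,interpolation=2))
```

```text
t6.57 case mm [-7.980e+01  1.000e-01  1.876e+02] lean.. [-0.001  0.001  0.002] F case [-0.4 -0.   0.5] w -0.2
```

View pics/s1.png

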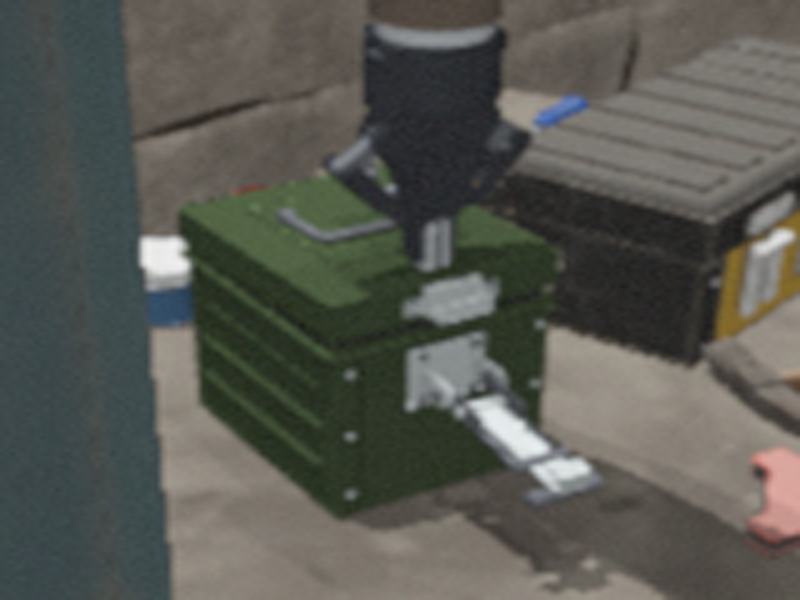

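The crop shows the lid almost down under the fingers at (430,260), and the claw is still folded on the lever at (550,470). I keep pressing until the seal pushes back.

Request:
play_rows(moves=[[-1,[0,0,0.15],[0,0,0]],[-1,[0,0,0.15],[0,0,0]],[-1,[0,0,0],[0,0,0]]])

```text
clock: 6.87
eef_pos: [0.6131, -0.0193, 0.1871]
tool_rot: [0.088, 0.996, -0.0, 0.001]
ft_force: [-4.8, 0.1, 11.3]
grip_width: 0.0003
```

Request:
play_rows(moves=[[-1,[0,0,0.1],[0,0,0]],[-1,[0,0,0.1],[0,0,0]],[-1,[0,0,0],[0,0,0]]])

```text
clock: 7.12
eef_pos: [0.6131, -0.0192, 0.1868]
tool_rot: [0.088, 0.996, -0.0, 0.002]
ft_force: [-7.1, 0.2, 18.4]
grip_width: -0.0004
```

Request:
play_rows(moves=[[-1,[0,0,0],[0,0,0]],[-1,[0,0,-1.5],[0,0,0]],[-1,[0,0,-2.5],[0,0,0]],[1,[3,0,-1],[0,0,0]],[1,[3.5,0,0],[0,0,0]],[1,[3.5,0,0],[0,0,0]],[1,[3.5,0,0],[0,0,0]],[1,[2,0,1],[0,0,0]],[1,[0,0,1.5],[0,0,0]],[1,[0,0,0],[0,0,0]],[1,[0,0,0],[0,0,0]]])

```text
clock: 8.03
eef_pos: [0.4601, 0.0078, 0.2072]
tool_rot: [0.088, 0.996, -0.001, -0.0]
ft_force: [0.4, 0.5, 0.5]
grip_width: 0.0854
```

```bash
cat >> h.py <<'E'
def wcloud():
    o,p,r=now(); im,d=bot.camera('wrist'); c=bot.camera_info('wrist'); K=np.array(c['K']);T=np.array(c['T_tool_cam'])
    v,u=np.mgrid[0:400,0:640]; x=(u-K[0,2])/K[0,0]; y=(v-K[1,2])/K[1,1]; rr=np.hypot(x,y)+1e-9
    s=np.tan(rr)/rr*d; q=np.stack([x*s,-y*s,-d],-1)@T[:3,:3].T+T[:3,3]
    return im,d,w2c(r.apply(q.reshape(-1,3))+p).reshape(400,640,3)
E
python3 - <<'E'
from h import *
st()
im,d,P=wcloud(); np.savez('w2.npz',im=im,d=d,P=P)
cv2.imwrite('pics/w2.png',im[...,::-1])
E
```

```text
t8.03 case mm [-235.2    0.4  207.2] lean.. [0.    0.001 0.002] F case [0.4 0.6 0.5] w 85.4
```

View pics/w2.png

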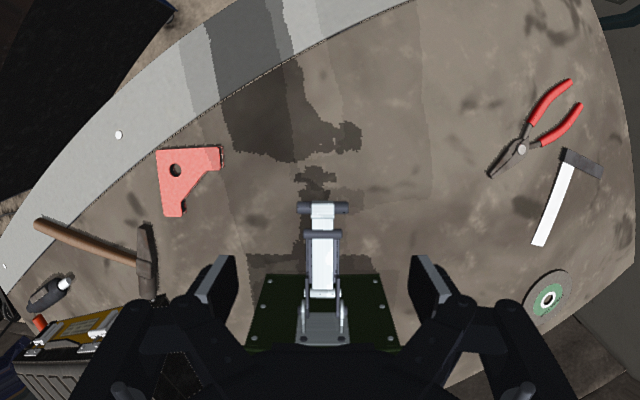

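The wrist view shows the finger bar at (322,208), spanning columns 298 to 348. The lever's end roll is at (322,234) and the pivot brackets are near (322,310).

Run:
```python
from h import *
D=np.load('w2.npz');P=D['P']*1000
for v in range(200,300,2):
    row=[u for u in range(285,362) if 60<P[v,u,2]<170 and -300<P[v,u,0]<-100]
    if row:
        a=P[v,row]; print(v,row[0],row[-1],np.median(a,0).round(1),'y',a[:,1].min().round(1),a[:,1].max().round(1), 'mid',P[v,322].round(1))
```

```text
202 297 347 [-225.7    0.3   78.1] y -23.0 23.4 mid [-230.3    0.3   92.5]
204 297 348 [-224.4    0.7   80.1] y -22.8 24.2 mid [-230.3    0.3   97.7]
206 296 348 [-222.8    0.7   81. ] y -23.8 24.2 mid [-228.1    0.3   96.7]
208 296 348 [-221.1    0.3   82. ] y -23.8 24.1 mid [-226.6    0.3   97.8]
210 296 348 [-219.3    0.3   82.1] y -24.0 24.2 mid [-224.9    0.3   98. ]
212 297 348 [-216.9    1.1   80.9] y -23.1 24.3 mid [-222.8    0.3   97.1]
214 311 333 [-221.2    0.3   98.1] y -9.3 9.8 mid [-221.4    0.3   98.3]
216 311 333 [-219.5    0.3   98.4] y -9.2 9.8 mid [-219.7    0.3   98.7]
218 311 333 [-217.5    0.3   98. ] y -9.3 9.8 mid [-217.6    0.3   98.2]
220 312 333 [-211.4    0.6   87.1] y -8.9 10.2 mid [-2.117e+02  2.000e-01  8.790e+01]
222 312 333 [-209.4    0.6   87. ] y -9.0 10.2 mid [-2.096e+02  2.000e-01  8.760e+01]
224 312 333 [-207.7    0.6   87.7] y -9.0 10.2 mid [-2.074e+02  2.000e-01  8.700e+01]
226 312 333 [-205.9    0.6   88.1] y -8.9 10.2 mid [-2.057e+02  2.000e-01  8.750e+01]
228 312 333 [-2.042e+02  2.000e-01  8.870e+01] y -8.9 10.2 mid [-2.042e+02  2.000e-01  
[... 2274 characters left out ...]
id [-154.5    0.    98.8]
282 305 339 [-152.9    0.    99.7] y -15.6 15.8 mid [-152.9    0.    99.7]
284 305 338 [-151.    -0.4  100.4] y -15.6 14.9 mid [-150.8    0.   100.1]
286 305 339 [-148.5    0.   100.2] y -15.7 15.9 mid [-148.2    0.    99.6]
288 304 340 [-146.6    0.   100.7] y -17.4 17.3 mid [-147.     0.   101.3]
290 304 340 [-145.7    0.   102.8] y -17.2 17.2 mid [-145.     0.   101.8]
292 304 340 [-144.2    0.   104.1] y -17.1 17.2 mid [-144.     0.   103.8]
294 304 340 [-142.5    0.   105.1] y -17.1 17.2 mid [-142.1    0.   104.5]
296 304 340 [-140.2    0.   105.1] y -17.2 17.3 mid [-139.7    0.   104.3]
298 305 339 [-141.5    0.   110.4] y -15.9 16.0 mid [-101.1   -0.3   54.2]
```

```bash
cat >> h.py <<'E'
PV=np.array([-124.,108.])
def link(a,t):
    c,s=np.cos(a),np.sin(a); cp=PV+[3.7*c-17.6*s,-3.7*s-17.6*c]
    c,s=np.cos(t),np.sin(t); f=lambda x,z: cp+[x*c-z*s,x*s+z*c]
    return cp,f(-13.5,81.2),f(7,75.2)
def ik(kind,p,g):   # kind 1 bar / 2 nose -> (a,t)
    from scipy.optimize import fsolve
    return fsolve(lambda q: link(*q)[kind]-p,g)
E
python3 - <<'E'
from h import *
st(); plan([-.2195,.0003,.056],0,6)
for n in ['top','scene']:
    im,d,P=cloud(n); Q=w2c(P.reshape(-1,3)).reshape(P.shape)*1000
    m=(abs(Q[...,1])<20)&(Q[...,0]>-135)&(Q[...,0]<-96)&(Q[...,2]>145)&(Q[...,2]<200)
    print(n)
    for v in np.unique(np.where(m)[0]):
        k=np.where(m[v])[0]; print(v,k[0],k[-1],np.median(Q[v,k],0).round(1),Q[v,k,1].min().round(0),Q[v,k,1].max().round(0),im[v,k].mean(0).round())
for t in [1.715,1.2,.8,.4,.1]: print('bar a1.335',t,[x.round(1) for x in link(1.335,t)])
for nz in ([-140,186],[-125,186],[-113,186],[-113,180],[-112.6,172],[-112.6,170.2]): 
    q=ik(2,np.array(nz),[2.,-.2]); print(nz,q.round(3),[x.round(1) for x in link(*q)])
E
```

```text
t8.08 case mm [-234.3    0.5  207.7] lean.. [-0.001  0.001  0.002] F case [ 0.7 -0.8 -0.2] w 85.5
0 [-0.25, -0.0, 2.53] [-0.0, 0.0, -0.0]
1 [-0.24, -0.0, 2.53] [-0.0, 0.0, -0.0]
2 [-0.25, -0.0, 2.53] [-0.0, 0.0, -0.0]
3 [-0.24, -0.0, 2.53] [-0.0, 0.0, -0.0]
4 [-0.25, -0.0, 2.52] [-0.0, 0.0, -0.0]
5 [-0.24, -0.0, 2.53] [-0.0, 0.0, -0.0]
top
206 318 319 [-96.9  16.6 187.3] 15.0 18.0 [106. 122.  94.]
207 317 324 [-98.7  10.8 188.9] 2.0 20.0 [ 99. 118.  89.]
208 317 329 [-99.8   5.  188.3] -12.0 19.0 [ 90. 105.  84.]
209 317 332 [-101.4   -0.6  188.3] -20.0 19.0 [143. 156. 143.]
210 317 331 [-103.6    0.2  187.8] -18.0 18.0 [190. 197. 189.]
211 317 325 [-108.3    7.2  185.1] -3.0 18.0 [177. 180. 181.]
212 317 325 [-109.6    6.8  181.6] -4.0 18.0 [111. 118. 121.]
213 324 324 [-109.2   -1.3  172.5] -1.0 -1.0 [91. 95. 93.]
scene
177 331 332 [-97.7  -7.9 190.3] -9.0 -6.0 [78. 94. 66.]
178 329 333 [-100.    -4.5  189.3] -12.0 1.0 [100. 112.  96.]
179 324 334 [-99.4   1.5 188.3] -12.0 16.0 [132. 144. 129.]
180 324 335 [-105.5    4.   187.4] -12.0 19.0 [161. 169. 164.]
181 324 336 [-108.1    2.
[... 1158 characters left out ...]
35 0.1 [array([-140.2,  100.3]), array([-161.8,  179.7]), array([-140.8,  175.8])]
[-140, 186] [1.917 0.069] [array([-141.8,  110.5]), array([-160.9,  190.6]), array([-140.,  186.])]
[-125, 186] [ 2.019 -0.127] [array([-141.5,  112.3]), array([-144.6,  194.5]), array([-125.,  186.])]
[-113, 186] [ 2.213 -0.277] [array([-140.3,  115.6]), array([-131.1,  197.4]), array([-113.,  186.])]
[-113, 180] [ 1.901 -0.299] [array([-141.8,  110.2]), array([-130.8,  191.8]), array([-113.,  180.])]
[-112.6, 172] [ 1.438 -0.292] [array([-141.,  102.]), array([-130.5,  183.6]), array([-112.6,  172. ])]
[-112.6, 170.2] [ 1.306 -0.279] [array([-140. ,   99.8]), array([-130.7,  181.6]), array([-112.6,  170.2])]
```

Request:
play_rows(moves=[[1,[-0.25,0,2.5],[0,0,0]],[1,[-0.25,0,2.5],[0,0,0]],[1,[-0.25,0,2.5],[0,0,0]],[1,[-0.25,0,2.5],[0,0,0]],[1,[-0.25,0,2.5],[0,0,0]],[1,[-0.25,0,2.6],[0,0,0]],[1,[0,0,0],[0,0,0]],[-1,[0,0,0],[0,0,0]],[-1,[0,0,0],[0,0,0]],[-1,[0,0,0],[0,0,0]],[-1,[0,0,0],[0,0,0]],[-1,[0,0,0],[0,0,0]]])

```text
clock: 9.18
eef_pos: [0.4769, 0.0045, 0.058]
tool_rot: [0.088, 0.996, -0.001, 0.002]
ft_force: [1.7, -2.6, 1.5]
grip_width: 0.0463
```

Run:
```python
from h import *
st()
im,d,P=wcloud(); cv2.imwrite('pics/w3.png',im[100:400,160:480,::-1])
```

```text
t9.18 case mm [-218.1    0.    58. ] lean.. [-0.005  0.001  0.002] F case [ 2.1 -2.3  1.5] w 46.3
```

View pics/w3.png

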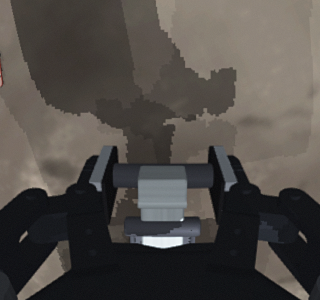

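The bar ends sit between the pads at (165,175) in the crop, and the opening of 46 mm fits a 48 mm bar. I now swing the claw up about its pin.

```bash
cat >> h.py <<'E'
OFF=np.array([.6,-17.3])
def bars(pts,lean=0):
    s=None
    for p,n in pts:
        b=(np.array(p)+OFF)/1000; s=plan([b[0],0,b[1]],lean,n,s)
E
python3 - <<'E'
from h import *
pts=[(link(1.335,t)[1],2) for t in [1.45,1.2,1.0,.8,.6,.4,.25]]
pts+=[([-160.9,190.6],3)]
bars(pts)
E
```

```text
0 [0.19, -0.0, -1.07] [-0.001, 0.002, -0.001]
1 [0.19, -0.01, -1.08] [-0.001, 0.002, -0.001]
0 [-0.09, 0.0, -1.02] [0.0, 0.0, 0.0]
1 [-0.08, 0.0, -1.02] [0.0, 0.0, 0.0]
0 [-0.25, 0.0, -0.78] [0.0, 0.0, 0.0]
1 [-0.25, 0.01, -0.79] [0.0, 0.0, 0.0]
0 [-0.4, -0.0, -0.72] [0.0, 0.0, 0.0]
1 [-0.4, -0.0, -0.71] [0.0, 0.0, 0.0]
0 [-0.53, -0.0, -0.63] [0.0, 0.0, 0.0]
1 [-0.53, -0.0, -0.62] [0.0, 0.0, 0.0]
0 [-0.65, -0.0, -0.51] [0.0, 0.0, 0.0]
1 [-0.65, -0.0, -0.51] [0.0, 0.0, 0.0]
0 [-0.54, -0.0, -0.29] [0.0, 0.0, 0.0]
1 [-0.55, -0.0, -0.29] [0.0, 0.0, 0.0]
0 [-0.42, -0.0, -0.5] [0.0, 0.0, 0.0]
1 [-0.41, -0.0, -0.5] [0.0, 0.0, 0.0]
2 [-0.42, -0.0, -0.49] [0.0, 0.0, 0.0]
```

Request:
play_rows(moves=[[-1,[0.19,0,-1.07],[0,0,0]],[-1,[0.19,0,-1.07],[0,0,0]],[-1,[-0.09,0,-1.02],[0,0,0]],[-1,[-0.09,0,-1.02],[0,0,0]],[-1,[-0.25,0,-0.78],[0,0,0]],[-1,[-0.25,0,-0.78],[0,0,0]],[-1,[-0.4,0,-0.72],[0,0,0]],[-1,[-0.4,0,-0.72],[0,0,0]],[-1,[0,0,0],[0,0,0]]])

```text
clock: 9.98
eef_pos: [0.4844, 0.003, 0.129]
tool_rot: [0.089, 0.996, -0.0, -0.002]
ft_force: [-4.0, -3.9, -0.2]
grip_width: 0.0412
```

Run:
```python
from h import *
st(); print(link(1.335,.8)[1]+OFF)
```

```text
t9.98 case mm [-2.104e+02 -2.000e-01  1.290e+02] lean.. [0.003 0.001 0.004] F case [-3.2 -4.6 -0.2] w 41.2
[-207.30345456  129.87899633]
```

Run:
```python
from h import *
im,d,P=wcloud(); np.savez('w4.npz',im=im,P=P*1000); st()
im2,d2,_=cloud('scene'); c=cv2.resize(im2[110:240,270:400],(400,400),interpolation=2)
cv2.imwrite('pics/w4.png',np.hstack([cv2.resize(im[100:400,160:480],(400,400)),c])[...,::-1])
```

```text
t10.03 case mm [-2.107e+02 -2.000e-01  1.284e+02] lean.. [0.004 0.001 0.004] F case [-2.8 -5.1  0.3] w 41.1
```

View pics/w4.png

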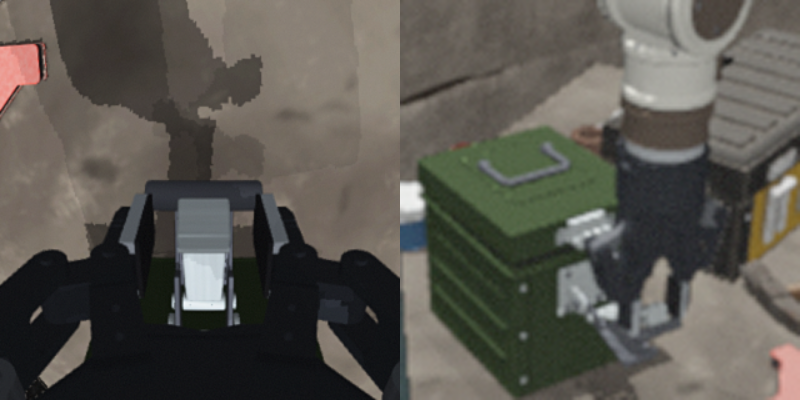

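Run:
```python
from h import *
P=np.load('w4.npz')['P']
for v in range(228,345,5):
    row=[u for u in range(262,385) if P[v,u,2]>60 and P[v,u,0]<-100]
    if row: print(v,row[0],row[-1],'mid',P[v,322].round(1),'q',P[v,290].round(1),P[v,362].round(1),P[v,270].round(1))
```

```text
238 276 368 mid [-223.4    0.4  128. ] q [-224.   -15.8  129.4] [-223.9   20.6  129.6] [-164.6  -51.1   -0.4]
243 276 369 mid [-222.3    0.4  131.7] q [-222.1  -15.7  131.4] [-221.8   20.5  131. ] [-159.7  -51.3    0.7]
248 267 379 mid [-221.9    0.4  136.5] q [-219.9  -15.7  132.7] [-219.6   20.4  132.4] [-222.6  -24.8  138.3]
253 265 380 mid [-220.9    0.4  139.8] q [-217.7  -15.7  133.7] [-217.2   20.5  133.2] [-222.5  -24.   143.3]
258 262 384 mid [-219.4    0.4  142.2] q [-142.9  -32.5   -0.2] [-142.4   39.2   -0.5] [-222.1  -23.3  147.6]
263 262 384 mid [-218.     0.4  144.6] q [-137.3  -32.7   -0. ] [-136.3   39.6   -1. ] [-222.7  -22.3  153.4]
268 262 384 mid [-217.     0.4  147.4] q [-131.9  -32.9    0.7] [-130.2   39.9   -1.5] [-222.4  -21.8  157.3]
273 262 384 mid [-215.6    0.4  149.6] q [-124.7  -33.5   -1.3] [-124.6   40.1   -0.8] [-221.7  -21.4  160.3]
278 262 384 mid [-212.7    0.4  149.4] q [-119.8  -33.6    0.5] [-119.    40.3   -0. ] [-222.6  -20.4  165.7]
283 262 384 mid [-208.7    0.4  147.4] q [-1.132e+02 -3.400e+01 -1.000e-01] [-201.6   20.8  136.9] [-222.2  -2
[... 676 characters left out ...]
   34.7] [-206.1  -21.6  167.8]
318 262 384 mid [-1.546e+02 -1.000e-01  1.076e+02] q [-100.9  -30.7   42.5] [-100.9   36.7   43.2] [-203.7  -21.7  168.3]
323 262 384 mid [-147.9   -0.2  105.1] q [-100.7  -30.1   49.8] [-101.1   35.9   50.8] [-227.9  -14.8  200. ]
328 262 384 mid [-142.5   -0.2  104.2] q [-100.9  -29.4   57.2] [-99.9  35.4  56.6] [-228.6  -14.3  203.2]
333 262 384 mid [-101.9   -0.6   64.6] q [-100.7  -28.8   63.9] [-100.    34.7   63.6] [-228.2  -14.1  205. ]
338 262 384 mid [-102.3   -0.6   71.6] q [-100.9  -28.2   70.7] [-100.8   33.9   71.1] [-228.6  -13.7  207.5]
343 262 384 mid [-101.    -0.6   76.6] q [-220.3   -9.2  200.6] [-220.5   12.9  201. ] [-227.3  -13.7  208.2]
```

The bar has slipped out below the fingertips because the grip was too shallow. The tips sit several mm behind the TCP when this far open, so I open, go back down and grip about 9 mm deeper.

Request:
play_rows(moves=[[1,[0,0,0],[0,0,0]],[1,[0,0,0],[0,0,0]],[1,[0,0,0],[0,0,0]],[1,[0,0,0],[0,0,0]],[1,[0.3,0,1.5],[0,0,0]],[1,[0.3,0,1.5],[0,0,0]],[1,[0.2,0,1.5],[0,0,0]],[1,[0.1,0,1.5],[0,0,0]],[1,[0,0,1.2],[0,0,0]],[1,[0,0,0.7],[0,0,0]],[1,[0,0,0],[0,0,0]]])

```text
clock: 11.0
eef_pos: [0.4759, 0.0049, 0.0477]
tool_rot: [0.088, 0.996, -0.001, -0.001]
ft_force: [-0.7, -0.2, 0.1]
grip_width: 0.0854
```

Run:
```python
from h import *
im,d,P=wcloud(); P=P*1000; st()
for v in range(200,300,6):
    row=[u for u in range(290,356) if P[v,u,2]>60 and P[v,u,0]<-100]
    if row: print(v,row[0],row[-1],'mid',P[v,322].round(1),'q',P[v,302].round(1),P[v,342].round(1))
```

```text
t11.05 case mm [-218.4    0.3   48.7] lean.. [0.001 0.001 0.002] F case [ 0.8 -0.4  0.7] w 85.5
236 328 328 mid [-212.5    0.4    0.6] q [-212.2  -13.1   -0. ] [-211.7   13.9   -1. ]
248 347 347 mid [-202.9    0.4   -0.7] q [-2.031e+02 -1.330e+01 -1.000e-01] [-202.8   14.1   -0.7]
272 301 341 mid [-222.6    0.8   64.7] q [-221.1   -8.8   62.1] [-215.9   10.9   53.5]
278 299 344 mid [-224.8    0.8   73.4] q [-224.7   -8.    73.4] [-224.9    9.6   73.8]
284 290 355 mid [-222.3    0.8   74.6] q [-223.2   -7.9   76. ] [-223.     9.5   75.7]
290 290 355 mid [-220.5    0.8   76.6] q [-220.5   -7.9   76.8] [-220.3    9.6   76.4]
296 299 344 mid [-217.8    0.8   77.5] q [-217.2   -8.1   76.7] [-218.4    9.5   78.4]
```

Request:
play_rows(moves=[[1,[0.1,0,0.4],[0,0,0]],[1,[0,0,0],[0,0,0]],[-1,[0,0,0],[0,0,0]],[-1,[0,0,0],[0,0,0]],[-1,[0,0,0],[0,0,0]],[-1,[0,0,0],[0,0,0]],[-1,[0,0,0],[0,0,0]],[-1,[0,0,0],[0,0,0]]])

```text
clock: 11.72
eef_pos: [0.4767, 0.0045, 0.0455]
tool_rot: [0.088, 0.996, -0.001, 0.001]
ft_force: [1.0, -2.3, 0.5]
grip_width: 0.0458
```

```bash
sed -i 's/^OFF=.*/OFF=np.array([.5,-26.5])/' h.py
python3 - <<'E'
from h import *
st()
im,d,P=wcloud(); P=P*1000
for v in range(260,310,5): print(v,'mid',P[v,322].round(1),'q',P[v,302].round(1),P[v,342].round(1))
for a in (1.25,1.3): print(link(a,3.05-a)[1])
bars([(link(1.27,t)[1],2) for t in [1.5,1.2,1.0,.8]])
E
```

```text
t11.72 case mm [-218.3   -0.    45.5] lean.. [-0.002  0.001  0.002] F case [ 1.3 -2.1  0.5] w 45.8
260 mid [-1.937e+02  1.000e-01 -3.000e-01] q [-193.7  -13.7   -0.3] [-193.2   13.9   -1. ]
265 mid [-1.893e+02  1.000e-01 -1.000e+00] q [-189.7  -13.8   -0.2] [-1.898e+02  1.400e+01 -1.000e-01]
270 mid [-1.857e+02  1.000e-01 -2.000e-01] q [-185.6  -14.    -0.2] [-185.4   14.1   -0.5]
275 mid [-223.1    0.5   67.3] q [-224.3   -8.4   69.3] [-223.5    9.6   67.9]
280 mid [-224.5    0.6   73.7] q [-224.7   -8.    74.1] [-224.7    9.2   74. ]
285 mid [-222.5    0.6   74.6] q [-222.5   -8.1   74.7] [-222.     9.3   74. ]
290 mid [-297.3    1.4  187.7] q [-219.9   -8.2   74.8] [-220.3    9.3   75.3]
295 mid [-218.3    0.6   76.3] q [-217.4   -8.2   75.1] [-217.9    9.3   75.8]
300 mid [-216.1    0.6   77. ] q [-215.9   -8.2   76.7] [-216.9    9.2   78.2]
305 mid [-214.     0.6   77.9] q [-213.6   -8.2   77.4] [-213.9    9.3   77.8]
[-215.54463591   67.34333022]
[-217.46221553   71.96946533]
0 [0.14, 0.0, -0.98] [-0.001, 0.001, -0.001]
1 [0.15, 0.0, -0.97] [-0.001, 0.001, -0.001]
0 [-0.07, 0.0, -1.23] [0.0, -0.0, -0.0]
1 [-0.07, 0.0, -1.23] [0.0, -0.0, -0.0]
0 [-0.25, 0.0, -0.78] [0.0, -0.0, -0.0]
1 [-0.24, 0.0, -0.79] [0.0, -0.0, -0.0]
0 [-0.4, 0.0, -0.72] [0.0, -0.0, -0.0]
1 [-0.4, 0.01, -0.72] [0.0, -0.0, -0.0]
```

Request:
play_rows(moves=[[-1,[0.13,0,-0.6],[0,0,0]],[-1,[0.1,0,-0.6],[0,0,0]],[-1,[0.05,0,-0.6],[0,0,0]],[-1,[0,0,-0.6],[0,0,0]],[-1,[-0.03,0,-0.6],[0,0,0]],[-1,[-0.05,0,-0.6],[0,0,0]],[-1,[0,0,0],[0,0,0]]])

```text
clock: 12.35
eef_pos: [0.4702, 0.0052, 0.0809]
tool_rot: [0.089, 0.996, -0.001, -0.004]
ft_force: [-8.4, -3.2, -3.4]
grip_width: 0.0448
```

Run:
```python
from h import *
im,d,P=wcloud(); P=P*1000; st()
for v in range(255,310,5): print(v,'mid',P[v,322].round(1),'q',P[v,302].round(1),P[v,342].round(1))
```

```text
t12.40 case mm [-224.8   -0.4   80.6] lean.. [0.007 0.001 0.005] F case [-7.5 -4.9 -2. ] w 44.9
255 mid [-186.6   -0.7    0.2] q [-186.4  -16.9   -0. ] [-1.864e+02  1.560e+01  1.000e-01]
260 mid [-182.2   -0.7    0.6] q [-181.7  -17.    -0.2] [-182.    15.6    0.5]
265 mid [-224.8    0.    84.9] q [-224.8  -10.2   85. ] [-224.7   10.3   85. ]
270 mid [-2.271e+02  1.000e-01  9.400e+01] q [-223.   -10.1   87.1] [-226.6    9.8   93.3]
275 mid [-2.265e+02  1.000e-01  9.780e+01] q [-221.   -10.1   88.7] [-226.9    9.5   98.6]
280 mid [-2.275e+02  2.000e-01  1.038e+02] q [-226.2   -9.1  101.7] [-226.8    9.3  102.9]
285 mid [-2.265e+02  2.000e-01  1.065e+02] q [-225.6   -8.9  105.2] [-225.7    9.2  105.4]
290 mid [-2.230e+02  2.000e-01  1.053e+02] q [-223.5   -8.9  106.1] [-223.3    9.2  106. ]
295 mid [-2.210e+02  1.000e-01  1.065e+02] q [-219.9   -9.1  105. ] [-220.2    9.3  105.5]
300 mid [-2.177e+02  1.000e-01  1.059e+02] q [-217.3   -9.2  105.4] [-217.7    9.3  106. ]
305 mid [-2.150e+02  1.000e-01  1.061e+02] q [-215.6   -9.1  107. ] [-215.     9.4  106.2]
```

Run:
```python
from h import *
st(); im,d,P=wcloud(); np.savez('w5.npz',im=im,P=P*1000)
im2,d2,_=cloud('scene'); c=cv2.resize(im2[150:230,300:380],(400,400),interpolation=2)
cv2.imwrite('pics/w5.png',np.hstack([cv2.resize(im[200:340,245:400],(400,361)),c[:361]])[...,::-1])
```

```text
t12.40 case mm [-224.8   -0.4   80.6] lean.. [0.007 0.001 0.005] F case [-7.5 -4.9 -2. ] w 44.9
```

View pics/w5.png

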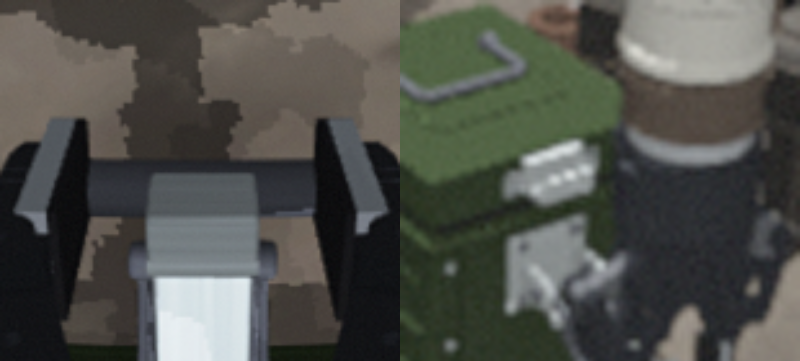

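The bar is sliding toward the tips again at (200,185), because turning in the pads lets it slip. I change the plan:
1. Pinch the lever by its sides and turn the tool with it up to about 2.0.
2. Push the claw over with a shut finger so it falls against the keeper's back wall.
3. Press the lever down.

Request:
play_rows(moves=[[1,[0,0,0],[0,0,0]],[1,[0,0,0],[0,0,0]],[1,[0,0,0],[0,0,0]],[1,[0,0,-1.5],[0,0,0]],[1,[0,0,-2.0],[0,0,0]],[1,[0,0,0],[0,0,0]]])

```text
clock: 13.0
eef_pos: [0.4777, 0.0055, 0.1201]
tool_rot: [0.088, 0.996, 0.0, 0.004]
ft_force: [1.2, 0.5, 0.7]
grip_width: 0.0856
```

Run:
```python
from h import *
st(); s=plan([-.165,0,.115],.75,7); plan([-.154,0,.073],.75,4,s)
im,d,P=wcloud(); P=P*1000
for v in range(210,300,6): 
    row=[u for u in range(285,362) if 60<P[v,u,2]<170 and -300<P[v,u,0]<-100]
    if row: print(v,row[0],row[-1],'mid',P[v,322].round(1),'q',P[v,302].round(1),P[v,342].round(1))
```

```text
t13.00 case mm [-217.4    1.1  120.1] lean.. [-0.009 -0.001  0.001] F case [1.  0.7 0.7] w 85.6
0 [-0.75, -0.02, 0.08] [0.0, -0.106, -0.0]
1 [-0.74, -0.01, 0.16] [0.0, -0.106, -0.0]
2 [-0.71, -0.02, 0.24] [0.0, -0.106, -0.0]
3 [-0.69, -0.01, 0.31] [0.0, -0.106, -0.0]
4 [-0.65, -0.02, 0.38] [0.0, -0.106, -0.0]
5 [-0.6, -0.01, 0.44] [0.0, -0.106, -0.0]
6 [-0.56, -0.02, 0.51] [0.0, -0.106, -0.0]
0 [0.52, 0.0, 0.96] [-0.0, 0.0, -0.0]
1 [0.51, 0.0, 0.95] [-0.0, 0.0, -0.0]
2 [0.52, 0.0, 0.96] [-0.0, 0.0, -0.0]
3 [0.51, 0.0, 0.95] [-0.0, 0.0, -0.0]
234 311 330 mid [-205.     1.4   58.3] q [-198.3  -14.2   43.6] [-198.1   16.8   43.3]
258 298 344 mid [-186.7    1.3   61.1] q [-186.3  -13.5   60.4] [-186.1   16.1   60.1]
264 297 344 mid [-182.8    1.3   63.1] q [-182.3  -13.5   62.4] [-182.2   16.1   62.3]
270 300 341 mid [-178.     1.3   63.8] q [-176.7  -13.7   61.7] [-139.    20.7   -0.6]
276 300 341 mid [-174.5    1.3   66.6] q [-172.7  -13.7   64. ] [-132.6   20.8    0.4]
282 299 341 mid [-171.1    1.3   69.6] q [-169.2  -13.6   66.8] [-124.7   21.1   -0.8]
288 299 341 mid [-167.9    1.3   72.8] q [-165.5  -13.6   69.5] [-118.    21.2    0.3]
294 299 341 mid [-163.9    1.3   74.8] q [-162.4  -13.5   73. ] [-109.6   21.5   -0.9]
```

```bash
cat >> h.py <<'E'
def swing(tcp,lean,delta,n,start=None):
    """turn tool about lever pivot by delta (lever angle grows); tcp case mm (x,z)"""
    s=start
    for i in range(n):
        d=delta*(i+1)/n; c,q=np.cos(d),np.sin(d); v=np.array(tcp)-PV
        p=PV+[v[0]*c+v[1]*q,-v[0]*q+v[1]*c]; s=plan([p[0]/1000,.0008,p[1]/1000],lean-d,1,s)
    return s
E
python3 - <<'E'
from h import *
s=plan([-.170,.0008,.105],.75,7); plan([-.143,.0008,.0575],.75,4,s)
E
```

```text
0 [-0.69, -0.0, 0.2] [-0.0, -0.106, -0.0]
1 [-0.66, -0.0, 0.27] [-0.0, -0.106, -0.0]
2 [-0.63, -0.0, 0.34] [-0.0, -0.106, -0.0]
3 [-0.59, -0.0, 0.41] [-0.0, -0.106, -0.0]
4 [-0.54, -0.0, 0.46] [-0.0, -0.106, -0.0]
5 [-0.49, -0.01, 0.52] [-0.0, -0.106, -0.0]
6 [-0.43, -0.0, 0.57] [-0.0, -0.106, -0.0]
0 [0.31, -0.0, 1.33] [-0.0, -0.0, -0.0]
1 [0.32, -0.0, 1.33] [-0.0, -0.0, -0.0]
2 [0.31, -0.0, 1.33] [-0.0, -0.0, -0.0]
3 [0.32, -0.0, 1.33] [-0.0, -0.0, -0.0]
```

Request:
play_rows(moves=[[1,[-0.69,0,0.2],[0,-0.106,0]],[1,[-0.66,0,0.27],[0,-0.106,0]],[1,[-0.63,0,0.34],[0,-0.106,0]],[1,[-0.59,0,0.4],[0,-0.106,0]],[1,[-0.54,0,0.46],[0,-0.106,0]],[1,[-0.49,0,0.52],[0,-0.106,0]],[1,[-0.43,0,0.57],[0,-0.106,0]],[1,[0.31,0,1.33],[0,0,0]],[1,[0.31,0,1.33],[0,0,0]],[1,[0.31,0,1.33],[0,0,0]],[1,[0.31,0,1.33],[0,0,0]],[1,[0,0,0],[0,0,0]]])

```text
clock: 14.05
eef_pos: [0.5451, -0.0073, 0.0514]
tool_rot: [0.082, 0.934, -0.031, 0.347]
ft_force: [0.1, -0.5, 0.2]
grip_width: 0.0856
```

Run:
```python
from h import *
st(); print(bot.get_obs()['joint_pos'].round(2))
im,d,P=wcloud(); P=P*1000
for v in range(150,330,8):
    row=[u for u in range(285,362) if 30<P[v,u,2]<170 and -240<P[v,u,0]<-103 and abs(P[v,u,1])<30]
    if row: print(v,row[0],row[-1],'mid',P[v,322].round(1),'q',P[v,row[2]].round(1),P[v,row[-2]].round(1))
```

```text
t14.05 case mm [-148.9    0.2   51.4] lean.. [-0.712  0.002 -0.   ] F case [ 0.2 -0.5  0.2] w 85.6
[ 0.08  0.26 -0.91 -0.3  -0.17  0.19]
174 285 361 mid [-201.7    0.9   34.4] q [-201.5  -13.3   34.2] [-201.3   16.3   34. ]
182 285 361 mid [-212.1    1.    45.5] q [-202.8  -12.8   39.1] [-202.4   15.8   38.8]
190 285 361 mid [-214.9    1.    50.8] q [-201.4  -12.8   42. ] [-201.    15.8   41.6]
198 285 361 mid [-214.6    1.    53.8] q [-197.2  -13.1   43. ] [-197.7   16.    43.2]
206 293 349 mid [-211.7    1.    55.2] q [-211.1   -8.2   54.9] [-211.3    9.8   54.9]
214 293 349 mid [-209.4    1.    57. ] q [-210.1   -8.2   57.4] [-208.2   10.    56.3]
222 293 349 mid [-207.     1.    58.8] q [-207.5   -8.3   59.1] [-206.7   10.    58.7]
230 298 345 mid [-191.7    0.9   54.5] q [-191.4   -7.8   54.3] [-191.5    9.6   54.3]
238 285 361 mid [-188.6    0.9   56.5] q [-187.   -13.4   55.9] [-186.1   16.6   55.4]
246 285 361 mid [-187.5    0.9   59.5] q [-186.6  -13.3   59.3] [-186.5   16.3   59.2]
254 285 361 mid [-184.9    0.9   62. ] q [-185.   -13.3   62.2] [-185.1   16.3   62.1]
262 286 357 mid [-179.3    0.9   63.4] q [-175.5  -13.9   62.2] [-176.    15.6   62.2]
270 286 357 mid [-176.4    0.9   66. ] q [-172.6  -14.    64.9] [-172.5   15.8   64.8]
278 286 357 mid [-172.9    0.9   68.5] q [-169.7  -14.2   67.7] [-168.6   16.1   67.2]
286 286 356 mid [-168.9    0.9   71. ] q [-166.7  -14.4   70.6] [-166.    15.8   70.3]
294 288 355 mid [-165.3    0.9   73.8] q [-162.4  -13.8   73.2] [-162.6   15.6   73.2]
302 288 355 mid [-161.6    0.9   76.6] q [-158.5  -14.1   76.2] [-159.7   15.7   76.3]
310 288 354 mid [-157.9    0.9   79.7] q [-154.7  -14.4   79.3] [-155.2   15.6   79.3]
318 289 354 mid [-153.7    0.9   82.8] q [-152.8  -13.9   82.9] [-149.7   16.    82.3]
326 289 355 mid [-149.3    0.9   86.1] q [-155.4  -13.6   87.3] [-153.5   16.    86.9]
```

Request:
play_rows(moves=[[1,[0,0,0.4],[0,0,0]],[1,[0,0,0],[0,0,0]],[-1,[0,0,0],[0,0,0]],[-1,[0,0,0],[0,0,0]],[-1,[0,0,0],[0,0,0]],[-1,[0,0,0],[0,0,0]],[-1,[0,0,0],[0,0,0]],[-1,[0,0,0],[0,0,0]],[-1,[0,0,0],[0,0,0]]])

```text
clock: 14.85
eef_pos: [0.548, -0.0084, 0.0509]
tool_rot: [0.082, 0.933, -0.032, 0.349]
ft_force: [-1.6, -3.6, 2.2]
grip_width: 0.0306
```

Run:
```python
from h import *
st(); o,p,r=now(); c=w2c(p)*1000; lean=-((rot(0).inv()*r).as_euler('YXZ')[0]); print(lean)
swing([c[0],c[2]],lean,lean,8)
```

```text
t14.85 case mm [-145.8   -0.4   50.9] lean.. [-0.716  0.003  0.001] F case [-0.9 -3.8  2.2] w 30.6
0.7156648647815542
0 [0.24, 0.12, -0.49] [-0.003, 0.089, -0.001]
0 [0.23, -0.0, -0.5] [-0.0, 0.09, 0.0]
0 [0.24, -0.0, -0.49] [-0.0, 0.089, 0.0]
0 [0.23, -0.0, -0.49] [-0.0, 0.09, 0.0]
0 [0.24, -0.0, -0.5] [-0.0, 0.089, 0.0]
0 [0.23, -0.0, -0.49] [-0.0, 0.09, -0.0]
0 [0.24, -0.01, -0.49] [-0.0, 0.089, -0.0]
0 [0.24, 0.0, -0.5] [-0.0, 0.09, -0.0]
```

Request:
play_rows(moves=[[-1,[0.24,0.05,-0.49],[0,0.09,0]],[-1,[0.24,0,-0.49],[0,0.09,0]],[-1,[0.24,0,-0.49],[0,0.09,0]],[-1,[0.24,0,-0.49],[0,0.09,0]],[-1,[0.24,0,-0.49],[0,0.09,0]],[-1,[0.24,0,-0.49],[0,0.09,0]],[-1,[0.24,0,-0.49],[0,0.09,0]],[-1,[0.24,0,-0.49],[0,0.09,0]],[-1,[0,0,0],[0,0,0]]])

```text
clock: 15.6
eef_pos: [0.5165, -0.0028, 0.0777]
tool_rot: [0.088, 0.996, -0.002, -0.001]
ft_force: [-5.4, -3.4, 3.6]
grip_width: 0.0303
```

```bash
cat >> h.py <<'E'
def prof(lo=150,hi=330,step=8):
    im,d,P=wcloud(); P=P*1000; st()
    for v in range(lo,hi,step):
        row=[u for u in range(285,362) if 30<P[v,u,2]<230 and -260<P[v,u,0]<-103 and abs(P[v,u,1])<30]
        if row: print(v,row[0],row[-1],'mid',P[v,322].round(1),'q',P[v,row[2]].round(1),P[v,row[-2]].round(1))
    return im,P
E
python3 - <<'E'
from h import *
prof()
E
```

```text
t15.65 case mm [-177.7   -0.3   77.2] lean.. [-0.001  0.003  0.003] F case [-1.9 -4.6  4.3] w 30.3
174 285 361 mid [-231.5    0.6  110.1] q [-229.7  -13.2  101.8] [-229.5   15.5  101.5]
182 285 361 mid [-230.9    0.7  119.8] q [-226.9  -13.1  103.7] [-226.6   15.5  102.7]
190 285 361 mid [-228.5    0.7  121. ] q [-223.5  -13.3  103.2] [-223.8   15.4  104.3]
198 294 352 mid [-225.5    0.7  120.5] q [-225.5   -8.1  120.4] [-225.6   10.4  120.8]
206 294 350 mid [-222.4    0.6  119.8] q [-222.8   -8.2  120.9] [-222.8    9.8  121. ]
214 294 350 mid [-219.9    0.6  120.8] q [-219.9   -8.3  120.8] [-219.8    9.9  120.6]
222 297 347 mid [-211.4    0.5  106.6] q [-211.8   -8.5  107.8] [-211.5    9.9  107.1]
230 298 348 mid [-207.9    0.5  106.5] q [-208.5   -8.2  108.1] [-207.8   10.5  106.3]
238 285 361 mid [-205.3    0.5  108.5] q [-204.7  -13.6  107.3] [-204.7   15.7  107.4]
246 285 361 mid [-201.9    0.5  108.9] q [-202.4  -13.4  110.1] [-202.3   15.6  109.9]
254 285 361 mid [-198.1    0.5  108.5] q [-198.3  -13.7  108.9] [-198.1   15.9  108.6]
262 285 361 mid [-193.2    0.4  106.3] q [-192.1  -14.5  104.6] [-190.2   17.   101.1]
270 285 361 mid [-189.5    0.4  106.7] q [-188.6  -14.6  105.3] [-189.5   16.5  106.9]
278 285 361 mid [-185.8    0.4  107.1] q [-185.8  -14.6  107.4] [-189.6   15.8  113.5]
286 285 361 mid [-181.5    0.4  106.8] q [-181.1  -14.9  106.6] [-186.4   15.8  114.6]
294 285 361 mid [-177.1    0.4  106.7] q [-180.2  -14.4  111.4] [-183.7   15.8  116.5]
302 285 361 mid [-172.6    0.3  106.6] q [-176.7  -14.5  112.5] [-178.7   16.2  115.2]
310 285 361 mid [-167.9    0.3  106.5] q [-173.6  -14.6  114.1] [-174.3   16.5  115.1]
318 285 361 mid [-162.8    0.3  106.1] q [-169.7  -14.7  114.9] [-169.7   16.8  114.9]
326 289 357 mid [-157.7    0.3  106. ] q [-160.9  -13.9  110.1] [-160.9   15.9  110.1]
```

Run:
```python
from h import *
s=plan([-.1673,.0005,.0794],.45,5); print('swing'); swing([-167.3,79.4],.45,.43,5,s)
```

```text
0 [-0.21, 0.02, -0.04] [-0.001, -0.09, -0.0]
1 [-0.21, 0.02, -0.03] [-0.001, -0.09, -0.0]
2 [-0.21, 0.01, -0.0] [-0.001, -0.09, -0.0]
3 [-0.21, 0.02, 0.01] [-0.001, -0.09, -0.0]
4 [-0.21, 0.01, 0.03] [-0.001, -0.09, -0.0]
swing
0 [0.04, 0.03, -0.44] [0.001, 0.087, -0.002]
0 [0.04, 0.0, -0.45] [-0.0, 0.086, 0.0]
0 [0.04, 0.0, -0.44] [-0.0, 0.086, 0.0]
0 [0.04, 0.0, -0.44] [-0.0, 0.086, 0.0]
0 [0.04, 0.0, -0.45] [-0.0, 0.086, 0.0]
```

Request:
play_rows(moves=[[1,[0,0,0],[0,0,0]],[1,[0,0,0],[0,0,0]],[1,[0,0,0],[0,0,0]],[1,[-0.21,0.02,-0.03],[0,-0.09,0]],[1,[-0.21,0.02,-0.03],[0,-0.09,0]],[1,[-0.21,0.02,0],[0,-0.09,0]],[1,[-0.21,0.02,0],[0,-0.09,0]],[1,[-0.21,0.02,0.03],[0,-0.09,0]],[1,[0,0,0],[0,0,0]]])

```text
clock: 16.4
eef_pos: [0.5201, -0.0019, 0.0764]
tool_rot: [0.084, 0.971, -0.02, 0.222]
ft_force: [-2.1, -0.5, -1.1]
grip_width: 0.0852
```

Request:
play_rows(moves=[[-1,[0,0,0],[0,0,0]],[-1,[0,0,0],[0,0,0]],[-1,[0,0,0],[0,0,0]],[-1,[0,0,0],[0,0,0]],[-1,[0,0,0],[0,0,0]],[-1,[0,0,0],[0,0,0]],[-1,[0.04,0,-0.44],[0,0.086,0]],[-1,[0.04,0,-0.44],[0,0.086,0]],[-1,[0.04,0,-0.44],[0,0.086,0]],[-1,[0.04,0,-0.44],[0,0.086,0]],[-1,[0.04,0,-0.44],[0,0.086,0]],[-1,[0,0,0],[0,0,0]]])

```text
clock: 17.4
eef_pos: [0.5213, -0.0036, 0.1008]
tool_rot: [0.089, 0.996, -0.004, 0.01]
ft_force: [-2.5, -5.5, 2.7]
grip_width: 0.0309
```

Run:
```python
from h import *
prof()
```

```text
t17.45 case mm [-173.    -0.3  100.5] lean.. [-0.024  0.006  0.004] F case [-0.1 -6.3  2.5] w 30.4
182 294 351 mid [-226.4    0.8  139.5] q [-226.5   -8.1  139.7] [-226.2   10.4  138.7]
190 285 361 mid [-224.5    0.8  142.8] q [-224.6  -10.9  142.8] [-224.3   13.6  142. ]
198 285 361 mid [-223.5    0.8  148. ] q [-222.   -10.9  143.6] [-222.    13.5  143.7]
206 285 361 mid [-222.4    0.9  152.4] q [-219.6  -10.9  144.8] [-219.4   13.5  144.3]
214 285 361 mid [-220.8    0.9  155.3] q [-215.2  -11.5  141. ] [-215.8   13.8  142.6]
222 289 354 mid [-219.     0.9  157. ] q [-218.9   -8.3  156.9] [-219.1   10.1  157.3]
230 288 355 mid [-217.9    0.9  160.3] q [-217.4   -8.5  159.2] [-217.7   10.2  159.9]
238 288 355 mid [-215.6    0.9  160.8] q [-215.9   -8.3  161.6] [-215.8   10.1  161.4]
246 285 361 mid [-213.2    0.9  161.3] q [-200.5  -12.7  136.9] [-200.3   15.1  136.5]
254 285 361 mid [-208.9    0.9  158.4] q [-198.6  -12.5  139.8] [-198.7   14.8  140.1]
262 285 361 mid [-196.     0.6  141.1] q [-195.3  -12.6  140.1] [-195.1   15.   139.9]
270 285 361 mid [-188.7    0.5  135.1] q [-186.1  -14.2  131. ] [-185.7   16.4  130.4]
278 285 361 mid [-182.7    0.5  131.8] q [-181.1  -14.6  129.6] [-185.2   15.9  135.9]
286 285 361 mid [-175.7    0.4  127.7] q [-177.9  -14.6  131.1] [-181.9   16.   136.9]
294 285 361 mid [-170.5    0.4  126.6] q [-177.   -14.2  135.8] [-178.8   16.   138.2]
302 285 361 mid [-163.2    0.3  123.1] q [-173.3  -14.4  136.5] [-175.5   16.1  139.4]
310 285 361 mid [-154.3    0.2  118.4] q [-170.   -14.4  138. ] [-170.8   16.4  138.9]
318 285 361 mid [-1.456e+02  1.000e-01  1.145e+02] q [-165.8  -14.7  138.4] [-166.3   16.7  138.9]
326 288 358 mid [-1.414e+02  1.000e-01  1.163e+02] q [-135.3  -17.9  110. ] [-135.    19.6  109.7]
```

The lever is now at about 2.0: the bar is at (-220,139) against a model value of (-219,141). I release it, back out above and come down on the robot side of the bar with shut fingers leaning 0.4 rad.

Request:
play_rows(moves=[[1,[0,0,0],[0,0,0]],[1,[0,0,0],[0,0,0]],[1,[0,0,0],[0,0,0]],[1,[0,0,-1.5],[0,0,0]],[1,[0,0,-3.5],[0,0,0]],[1,[0,0,-3.5],[0,0,0]],[0,[0.5,0,-2.5],[0,0,0]],[-1,[2.5,0,0],[0,-0.09,0]],[-1,[2.5,0,0],[0,-0.09,0]],[-1,[2.5,0,0.8],[0,-0.09,0]],[-1,[2.0,0,1.0],[0,-0.09,0]],[-1,[0,0,0],[0,0,0]]])

```text
clock: 18.45
eef_pos: [0.3995, 0.0144, 0.1601]
tool_rot: [0.084, 0.981, -0.02, 0.173]
ft_force: [-9.5, -1.4, -9.2]
grip_width: 0.0122
```

Run:
```python
from h import *
prof(200,330,10); s=plan([-.246,.0005,.120],.4,6)
OFF2=np.array([-14,-14.])
print('push')
s=plan([(link(2.0,1.05)[1][0]-20)/1000,.0005,.125],.4,2,s)
for t in [.9,.75,.6,.45,.3,.15,.0]:
    b=link(2.0,t)[1]+OFF2; print(t,b.round(1)); s=plan([b[0]/1000,.0005,b[1]/1000],.4,2,s)
```

```text
t18.50 case mm [-288.2   -1.6  166.6] lean.. [-0.36   0.007 -0.004] F case [ 0.1  0.3 -0.6] w 4.6
300 310 335 mid [-226.4   -3.5  138.3] q [-225.8  -10.9  138. ] [-226.9    5.3  138.6]
310 310 335 mid [-220.6   -3.5  143.5] q [-220.4  -10.9  143.5] [-220.     5.4  143.1]
320 309 336 mid [-220.9   -3.3  152.4] q [-198.6  -12.4  139.7] [-222.1    6.   153. ]
0 [-0.38, 0.04, 0.97] [-0.001, -0.007, 0.001]
1 [-0.38, 0.04, 0.98] [-0.001, -0.007, 0.001]
2 [-0.37, 0.04, 0.98] [-0.001, -0.007, 0.001]
3 [-0.36, 0.04, 0.98] [-0.001, -0.007, 0.001]
4 [-0.36, 0.04, 0.99] [-0.001, -0.007, 0.001]
5 [-0.35, 0.03, 0.98] [-0.001, -0.007, 0.001]
push
0 [-0.43, 0.0, -0.08] [-0.001, 0.001, -0.001]
1 [-0.44, 0.0, -0.09] [-0.001, 0.001, -0.001]
0.9 [-227.5  137.9]
0 [-0.76, 0.0, -0.38] [0.0, 0.0, 0.0]
1 [-0.77, 0.0, -0.37] [0.0, 0.0, 0.0]
0.75 [-220.8  148.2]
0 [-0.51, 0.0, -0.34] [0.0, 0.0, 0.0]
1 [-0.51, 0.0, -0.35] [0.0, 0.0, 0.0]
0.6 [-212.5  157.4]
0 [-0.56, 0.0, -0.26] [0.0, 0.0, 0.0]
1 [-0.56, 0.0, -0.26] [0.0, 0.0, 0.0]
0.45 [-203.   165.2]
0 [-0.59, 0.0, -0.18] [0.0, 0.0, 0.0]
1 [-0.59, 0.0, -0.17] [0.0, 0.0, 0.0]
0.3 [-192.4  171.5]
0 [-0.61, 0.0, -0.09] [0.0, 0.0, 0.0]
1 [-0.61, 0.0, -0.09] [0.0, 0.0, 0.0]
0.15 [-181.   176.2]
0 [-0.62, 0.0, 0.01] [0.0, 0.0, 0.0]
1 [-0.62, 0.0, 0.01] [0.0, 0.0, 0.0]
0.0 [-169.   179.2]
0 [-0.61, 0.0, 0.1] [0.0, 0.0, 0.0]
1 [-0.6, 0.0, 0.09] [0.0, 0.0, 0.0]
```

Request:
play_rows(moves=[[-1,[-0.38,0.04,0.98],[0,-0.007,0]],[-1,[-0.38,0.04,0.98],[0,-0.007,0]],[-1,[-0.37,0.04,0.98],[0,-0.007,0]],[-1,[-0.37,0.04,0.98],[0,-0.007,0]],[-1,[-0.36,0.04,0.98],[0,-0.007,0]],[-1,[-0.36,0.03,0.98],[0,-0.007,0]],[-1,[0,0,0],[0,0,0]]])

```text
clock: 19.08
eef_pos: [0.4651, 0.0109, 0.1303]
tool_rot: [0.085, 0.974, -0.019, 0.207]
ft_force: [-4.3, 0.8, 1.2]
grip_width: -0.0001
```

Run:
```python
from h import *
prof(220,330,10)
```

```text
t19.13 case mm [-230.     4.3  131.4] lean.. [-0.421  0.002 -0.   ] F case [-4.9 -1.   2.5] w -0.3
250 289 343 mid [-245.4    4.8  134.8] q [-203.5  -15.8  101. ] [-203.7   17.6  100.9]
260 294 351 mid [-250.7    4.9  144.9] q [-243.8   -7.5  139.8] [-243.8   18.1  139.7]
270 285 358 mid [-254.1    4.9  152.7] q [-224.6  -14.1  132.1] [-225.3   23.4  132.4]
280 285 358 mid [-257.     5.   159.7] q [-220.1  -14.2  135.6] [-221.6   23.5  136.5]
290 292 327 mid [-253.2    5.   162.1] q [-254.5    3.8  162.9] [-252.8    6.6  161.9]
300 317 328 mid [-247.8    5.   163.7] q [-255.     3.8  167.9] [-255.5    6.9  168.1]
310 316 330 mid [-242.8    4.9  165.9] q [-251.5    3.4  170.5] [-255.3    7.7  172.5]
320 314 331 mid [-237.2    4.9  167.9] q [-250.9    2.7  174.7] [-250.     8.1  174.2]
```

Request:
play_rows(moves=[[-1,[1.5,-0.35,0],[0,0,0]],[-1,[1,0,0.8],[0,0,0]],[-1,[0,0,1.5],[0,0,0]],[-1,[0,0,0],[0,0,0]],[-1,[0,0,0],[0,0,0]]])

```text
clock: 19.55
eef_pos: [0.4547, 0.0095, 0.1023]
tool_rot: [0.085, 0.974, -0.019, 0.211]
ft_force: [0.4, 0.3, 0.4]
grip_width: 0.0001
```

Run:
```python
from h import *
prof(240,330,6)
for a in (1.8,1.85,1.9,1.95,2.0): print(a,[x.round(1) for x in link(a,3.05-a)])
```

```text
t19.60 case mm [-240.5    1.1  102.8] lean.. [-0.428  0.001  0.001] F case [ 0.  -0.  -0.2] w -0.1
240 285 359 mid [-371.7    2.4  199.5] q [-223.8  -20.6   73.6] [-222.    24.2   72. ]
246 285 359 mid [-254.6    1.6  103.6] q [-220.6  -20.7   75.9] [-219.6   24.2   75. ]
252 304 337 mid [-256.9    1.6  109.1] q [-230.7   -7.8   88.5] [-256.7    8.2  109. ]
258 295 350 mid [-259.9    1.7  114.9] q [-252.5  -10.4  109.5] [-252.    14.7  109. ]
264 294 351 mid [-260.5    1.7  118.7] q [-254.5  -10.5  114.5] [-255.    14.6  114.8]
270 293 352 mid [-263.8    1.7  124.3] q [-257.1  -10.4  119.7] [-256.7   14.7  119.4]
276 294 349 mid [-265.7    1.8  128.6] q [-259.5   -8.2  124.6] [-259.5   13.   124.5]Traceback (most recent call last):
  File "<stdin>", line 2, in <module>
  File "h.py", line 60, in prof
    if row: print(v,row[0],row[-1],'mid',P[v,322].round(1),'q',P[v,row[2]].round(1),P[v,row[-2]].round(1))
                                                                   ~~~^^^
IndexError: list index out of range
```

Run:
```python
from h import *
st()
s=plan([-.250,.0008,.170],.43,3); s=plan([-.218,.0008,.151],.72,4,s); print('down'); s=plan([-.152,.0008,.0757],.72,5,s)
print('swing'); swing([-152,75.7],.72,.74,9,s)
```

```text
t19.60 case mm [-240.5    1.1  102.8] lean.. [-0.428  0.001  0.001] F case [ 0.  -0.  -0.2] w -0.1
0 [-0.64, -0.01, -2.17] [-0.0, -0.001, -0.0]
1 [-0.65, -0.01, -2.17] [-0.0, -0.001, -0.0]
2 [-0.65, -0.02, -2.16] [-0.0, -0.001, -0.0]
0 [-0.53, 0.0, 0.76] [-0.0, -0.072, -0.0]
1 [-0.47, 0.0, 0.8] [-0.0, -0.072, -0.0]
2 [-0.41, 0.0, 0.84] [-0.0, -0.072, -0.0]
3 [-0.35, 0.01, 0.86] [-0.0, -0.072, -0.0]
down
0 [-0.0, 0.0, 2.0] [-0.0, -0.0, -0.0]
1 [-0.0, 0.0, 2.0] [-0.0, -0.0, -0.0]
2 [-0.0, 0.0, 2.0] [-0.0, -0.0, -0.0]
3 [-0.0, 0.01, 2.01] [-0.0, -0.0, -0.0]
4 [-0.01, 0.0, 2.0] [-0.0, -0.0, -0.0]
swing
0 [0.04, 0.0, -0.35] [-0.002, 0.081, -0.001]
0 [0.03, 0.0, -0.35] [0.0, 0.083, 0.0]
0 [0.03, 0.0, -0.35] [0.0, 0.082, 0.0]
0 [0.04, 0.0, -0.35] [0.0, 0.082, 0.001]
0 [0.03, 0.0, -0.35] [0.0, 0.082, -0.0]
0 [0.03, 0.0, -0.35] [0.0, 0.083, -0.0]
0 [0.04, 0.0, -0.35] [0.0, 0.082, -0.0]
0 [0.03, 0.0, -0.35] [0.001, 0.082, -0.0]
0 [0.03, 0.0, -0.35] [-0.0, 0.082, -0.0]
```

Request:
play_rows(moves=[[1,[-0.64,0,-2.17],[0,0,0]],[1,[-0.64,0,-2.17],[0,0,0]],[1,[-0.64,0,-2.17],[0,0,0]],[1,[-0.53,0,0.76],[0,-0.072,0]],[1,[-0.47,0,0.8],[0,-0.072,0]],[1,[-0.41,0,0.84],[0,-0.072,0]],[1,[-0.35,0,0.86],[0,-0.072,0]],[1,[0,0,0],[0,0,0]]])

```text
clock: 20.27
eef_pos: [0.4732, 0.0054, 0.1476]
tool_rot: [0.081, 0.934, -0.032, 0.348]
ft_force: [-0.6, 0.3, -0.1]
grip_width: 0.0853
```

Run:
```python
from h import *
try: prof(180,330,8)
except IndexError: pass
s=plan([-.152,.0008,.0757],.72,5)
```

```text
t20.32 case mm [-221.3    0.5  148.4] lean.. [-0.711  0.002 -0.001] F case [-0.4  0.8 -0.7] w 85.5
180 297 347 mid [-218.9    0.5   94.2] q [-201.2  -15.4   81.8] [-201.4   16.9   81.8]
188 296 348 mid [-200.3    0.4   87.7] q [-199.7  -15.9   87.3] [-200.    17.4   87.4]
196 300 344 mid [-190.8    0.4   88.1] q [-187.1  -14.    85.8] [-187.7   15.4   86.2]
204 301 343 mid [-184.4    0.4   90.9] q [-180.5  -13.5   88.6] [-180.5   15.    88.5]
212 301 343 mid [-174.3    0.4   91.8] q [-171.9  -14.    90.5] [-171.9   15.4   90.4]
220 302 342 mid [-166.2    0.3   94.3] q [-162.7  -13.6   92.4] [-162.4   15.1   92.2]
228 302 342 mid [-158.1    0.3   97. ] q [-159.4  -13.6   97.7] [-159.7   15.1   97.8]
236 301 343 mid [-148.2    0.3   99.3] q [-159.6  -14.2  104.7] [-161.2   15.6  105.4]
244 295 349 mid [-142.9    0.3  104.1] q [-104.5  -23.7   87.7] [-104.7   24.8   87.6]
252 294 349 mid [-1.023e+02  1.000e-01  9.490e+01] q [-129.2  -21.9  105.8] [-129.    22.5  105.6]
260 294 349 mid [-103.9    0.2  103.5] q [-127.3  -21.8  112.4] [-126.2   22.5  111.8]
268 294 350 mid [-103.2    0.2  111.2] q [-103.2  -22.8  111.4] [-103.9   25.   111.5]
276 294 350 mid [-103.7    0.3  119.1] q [-104.1  -23.4  119.5] [-104.5   24.8  119.4]
284 293 350 mid [-104.2    0.3  126.9] q [-103.4  -24.1  127. ] [-103.3   24.7  126.7]
292 305 341 mid [-102.6    0.3  134. ] q [-103.1   -5.   134.2] [-104.1   16.4  134.4]
300 288 355 mid [-104.8    0.4  142. ] q [-105.2  -27.8  142.5] [-105.2   28.6  142.2]
0 [-0.1, 0.01, 2.01] [-0.0, -0.002, 0.0]
1 [-0.1, 0.01, 2.0] [-0.0, -0.002, 0.0]
2 [-0.09, 0.01, 2.01] [-0.0, -0.002, 0.0]
3 [-0.09, 0.01, 2.0] [-0.0, -0.002, 0.0]
4 [-0.09, 0.01, 2.01] [-0.0, -0.002, 0.0]
```

Request:
play_rows(moves=[[1,[-0.1,0,2],[0,0,0]],[1,[-0.1,0,2],[0,0,0]],[1,[-0.1,0,2],[0,0,0]],[1,[-0.1,0,2],[0,0,0]],[1,[-0.1,0,2],[0,0,0]],[1,[0,0,0],[0,0,0]],[-1,[0,0,0],[0,0,0]],[-1,[0,0,0],[0,0,0]],[-1,[0,0,0],[0,0,0]],[-1,[0,0,0],[0,0,0]],[-1,[0,0,0],[0,0,0]],[-1,[0,0,0],[0,0,0]]])

```text
clock: 21.32
eef_pos: [0.5439, -0.0077, 0.0787]
tool_rot: [0.082, 0.933, -0.032, 0.349]
ft_force: [-3.7, -4.2, 3.1]
grip_width: 0.0302
```

Request:
play_rows(moves=[[-1,[0.03,0,-0.35],[0,0.082,0]],[-1,[0.03,0,-0.35],[0,0.082,0]],[-1,[0.03,0,-0.35],[0,0.082,0]],[-1,[0.03,0,-0.35],[0,0.082,0]],[-1,[0.03,0,-0.35],[0,0.082,0]],[-1,[0.03,0,-0.35],[0,0.082,0]],[-1,[0.03,0,-0.35],[0,0.082,0]],[-1,[0.03,0,-0.35],[0,0.082,0]],[-1,[0.03,0,-0.35],[0,0.082,0]],[-1,[0,0,0],[0,0,0]]])

```text
clock: 22.15
eef_pos: [0.5311, -0.0054, 0.1043]
tool_rot: [0.088, 0.996, -0.0, -0.014]
ft_force: [-1.8, -4.1, 2.0]
grip_width: 0.0304
```

Run:
```python
from h import *
try: prof(180,330,8)
except IndexError: pass
```

```text
t22.20 case mm [-162.9   -0.3  104.3] lean.. [0.023 0.003 0.003] F case [ 2.  -4.6 -3.1] w 30.6
180 285 361 mid [-218.1    0.7  158.8] q [-215.4  -11.3  146.4] [-215.9   13.2  148.7]
188 289 355 mid [-216.2    0.7  160.8] q [-216.4   -8.3  161.7] [-216.5   10.   162. ]
196 288 356 mid [-214.9    0.7  165.2] q [-215.    -8.3  165.2] [-214.8   10.   164.8]
204 288 356 mid [-212.3    0.7  164.3] q [-212.6   -8.3  165.1] [-212.6   10.1  165.1]
212 289 355 mid [-209.6    0.7  163.4] q [-209.5   -8.4  163.1] [-209.8   10.   163.9]
220 285 361 mid [-206.5    0.7  161.6] q [-199.5  -12.4  142. ] [-199.    14.6  140.9]
228 285 361 mid [-203.1    0.6  159.3] q [-196.7  -12.3  143.1] [-196.8   14.4  143.3]
236 285 361 mid [-193.5    0.5  142.9] q [-193.3  -12.6  142.5] [-193.5   14.6  143.2]
244 285 361 mid [-188.     0.4  137.9] q [-186.5  -13.8  134.6] [-186.    15.9  133.8]
252 285 361 mid [-183.3    0.4  135.3] q [-180.8  -14.5  130.4] [-181.    16.4  131. ]
260 285 361 mid [-178.     0.4  132.2] q [-176.2  -14.9  128.8] [-174.3   17.3  125.3]
268 285 361 mid [-172.9    0.3  129.9] q [-173.6  -14.7  131.4] [-174.1   16.6  132.3]
276 285 361 mid [-167.6    0.3  127.7] q [-170.4  -14.7  132.9] [-173.9   15.9  138.9]
284 285 361 mid [-161.1    0.2  124. ] q [-167.4  -14.7  134.5] [-171.4   15.8  141.1]
292 285 361 mid [-154.4    0.2  120.7] q [-165.8  -14.4  138.5] [-166.9   16.1  140.2]
300 285 361 mid [-1.463e+02  1.000e-01  1.159e+02] q [-162.8  -14.4  140.2] [-164.8   15.9  143.1]
308 285 361 mid [-1.419e+02  1.000e-01  1.169e+02] q [-158.1  -14.7  139.6] [-159.4   16.4  141.3]
316 285 361 mid [-101.    -0.4   70.7] q [-156.1  -14.5  142.7] [-155.2   16.6  141.6]
324 285 361 mid [-101.3   -0.3   80.2] q [-131.2  -18.6  117.6] [-126.1   21.2  111.4]
```

Request:
play_rows(moves=[[1,[0,0,0],[0,0,0]],[1,[0,0,0],[0,0,0]],[1,[0,0,0],[0,0,0]],[1,[0,0,-1.0],[0,0,0]],[1,[0,0,-3],[0,0,0]],[1,[0,0,-3.5],[0,0,0]],[1,[0,0,-2],[0,0,0]],[1,[2.5,0,-1],[0,0,0]],[-1,[3.5,0,0],[0,0,0]],[-1,[3.5,0,0],[0,0,0]],[-1,[0,0,0],[0,0,0]],[-1,[0,0,0],[0,0,0]]])

```text
clock: 23.2
eef_pos: [0.437, 0.0127, 0.2135]
tool_rot: [0.087, 0.996, 0.001, -0.011]
ft_force: [0.4, -0.7, 0.1]
grip_width: 0.0385
```

Run:
```python
from h import *
try: prof(180,330,10)
except IndexError: pass
s=plan([-.294,.0005,.170],.75,8); print('down'); s=plan([-.240,.0005,.106],.75,4,s)
```

```text
t23.25 case mm [-256.9    1.3  213.7] lean.. [0.02  0.    0.001] F case [0.7 0.1 0.3] w 31.2
260 291 351 mid [-224.5    1.2  146.6] q [-224.3  -21.   146.6] [-223.8   22.8  145.6]
270 285 361 mid [-220.2    1.3  154.6] q [-216.6  -21.9  148.6] [-255.3   21.3  217.2]
280 285 361 mid [-216.3    1.3  162.7] q [-217.    -8.1  163.9] [-251.1   21.2  220.4]
290 299 361 mid [-206.7    1.3  161.5] q [-194.9  -15.9  143.5] [-194.4   17.5  142.7]
300 304 339 mid [-176.8    1.1  131.8] q [-173.3  -13.2  126.9] [-173.9   15.3  127.7]
310 304 337 mid [-158.     1.   121.6] q [-158.5  -13.9  122.4] [-158.4   14.   122.2]
320 302 341 mid [-142.5    1.   117.4] q [-141.6  -16.6  116.5] [-135.7   19.   109.1]
0 [0.45, -0.01, 0.55] [-0.0, -0.096, -0.0]
1 [0.5, -0.01, 0.51] [-0.0, -0.096, -0.0]
2 [0.55, -0.01, 0.46] [-0.0, -0.096, -0.0]
3 [0.59, -0.01, 0.4] [-0.0, -0.096, -0.0]
4 [0.63, -0.01, 0.35] [-0.0, -0.096, -0.0]
5 [0.66, -0.01, 0.28] [-0.0, -0.096, -0.0]
6 [0.68, -0.01, 0.22] [-0.0, -0.096, -0.0]
7 [0.71, -0.01, 0.15] [-0.0, -0.096, -0.0]
down
0 [0.1, 0.0, 2.09] [-0.0, -0.0, -0.0]
1 [0.1, 0.0, 2.09] [-0.0, -0.0, -0.0]
2 [0.1, 0.0, 2.09] [-0.0, -0.0, -0.0]
3 [0.09, 0.0, 2.09] [-0.0, -0.0, -0.0]
```

Request:
play_rows(moves=[[-1,[0.45,0,0.55],[0,-0.096,0]],[-1,[0.5,0,0.51],[0,-0.096,0]],[-1,[0.55,0,0.46],[0,-0.096,0]],[-1,[0.6,0,0.4],[0,-0.096,0]],[-1,[0.63,0,0.35],[0,-0.096,0]],[-1,[0.66,0,0.28],[0,-0.096,0]],[-1,[0.68,0,0.22],[0,-0.096,0]],[-1,[0.7,0,0.15],[0,-0.096,0]],[-1,[0,0,0],[0,0,0]],[-1,[0,0,0],[0,0,0]]])

```text
clock: 24.08
eef_pos: [0.3997, 0.0186, 0.1662]
tool_rot: [0.08, 0.929, -0.033, 0.36]
ft_force: [-0.3, 1.3, 0.3]
grip_width: 0.0
```

Run:
```python
from h import *
st(); s=plan([-.243,.0005,.106],.75,4)
print('push')
for t in [.9,.7,.5,.3,.1,-.1]:
    b=link(2.04,t)[1]+[-1-4.2,-20.3]; print(t,b.round(1)); s=plan([b[0]/1000,.0005,b[1]/1000],.75,2,s)
```

```text
t24.08 case mm [-296.6    0.5  166.2] lean.. [-0.739  0.002 -0.003] F case [-0.5  1.2  0.3] w 0.0
0 [0.02, 0.0, 2.01] [-0.001, -0.003, 0.001]
1 [0.03, 0.0, 2.02] [-0.001, -0.003, 0.001]
2 [0.04, 0.0, 2.01] [-0.001, -0.003, 0.001]
3 [0.04, 0.01, 2.02] [-0.001, -0.003, 0.001]
push
0.9 [-218.6  132.3]
0 [-1.79, 0.0, -0.13] [0.001, 0.001, -0.001]
1 [-1.78, 0.0, -0.13] [0.001, 0.001, -0.001]
0.7 [-209.2  145.8]
0 [-0.8, -0.0, -0.17] [-0.0, -0.0, 0.0]
1 [-0.81, -0.0, -0.18] [-0.0, -0.0, 0.0]
0.5 [-197.3  157.1]
0 [-0.82, -0.0, -0.01] [-0.0, -0.0, 0.0]
1 [-0.82, -0.0, -0.01] [-0.0, -0.0, 0.0]
0.3 [-183.5  165.9]
0 [-0.81, -0.0, 0.15] [-0.0, -0.0, 0.0]
1 [-0.81, -0.0, 0.15] [-0.0, -0.0, 0.0]
0.1 [-168.1  171.8]
0 [-0.76, -0.0, 0.31] [-0.0, -0.0, 0.0]
1 [-0.76, -0.0, 0.3] [-0.0, -0.0, 0.0]
-0.1 [-151.9  174.5]
0 [-0.69, -0.0, 0.46] [-0.0, -0.0, 0.0]
1 [-0.68, -0.0, 0.45] [-0.0, -0.0, 0.0]
```

Request:
play_rows(moves=[[-1,[0.05,0,2],[0,0,0]],[-1,[0.05,0,2],[0,0,0]],[-1,[0.05,0,2],[0,0,0]],[-1,[0.05,0,2],[0,0,0]],[-1,[0,0,0],[0,0,0]],[-1,[-0.9,0,-0.06],[0,0,0]],[-1,[-0.9,0,-0.06],[0,0,0]],[-1,[-0.9,0,-0.06],[0,0,0]],[-1,[-0.9,0,-0.06],[0,0,0]],[-1,[-0.8,0,-0.18],[0,0,0]],[-1,[-0.8,0,-0.18],[0,0,0]],[-1,[0,0,0],[0,0,0]]])

```text
clock: 25.08
eef_pos: [0.4928, 0.0036, 0.1533]
tool_rot: [0.082, 0.926, -0.032, 0.366]
ft_force: [0.5, -0.0, 1.3]
grip_width: 0.0004
```

Run:
```python
from h import *
try: im,P=prof(160,330,8)
except IndexError: pass
im,d,P=wcloud(); im2,d2,_=cloud('scene'); c=cv2.resize(im2[140:240,290:390],(400,400),interpolation=2)
cv2.imwrite('pics/w6.png',np.hstack([im[:,120:520],c])[...,::-1])
```

```text
t25.13 case mm [-203.5    1.6  152. ] lean.. [-0.75   0.001  0.002] F case [0.1 0.2 0.3] w 0.5
224 293 348 mid [-103.4    1.8   86.6] q [-104.   -22.6   86.9] [-104.5   24.3   87.2]
232 290 349 mid [-196.1    2.3  134.4] q [-196.   -14.7  134.4] [-196.8   17.   134.8]
240 287 350 mid [-199.     2.4  140.4] q [-198.1  -16.   140.2] [-198.6   17.3  140.4]
248 290 349 mid [-217.3    2.5  152. ] q [-193.1  -14.7  143. ] [-193.6   17.   143.2]
256 290 349 mid [-221.5    2.5  157.5] q [-104.2  -23.2  117.5] [-214.9   15.1  155.3]
264 291 351 mid [-228.1    2.5  163.4] q [-219.1  -10.6  160.7] [-219.6   15.5  160.8]
272 290 353 mid [-233.2    2.6  168.5] q [-224.9  -10.8  166.3] [-225.3   15.7  166.4]
280 291 354 mid [-237.     2.6  172.9] q [-230.7   -9.6  171.4] [-229.    15.7  171. ]
288 285 361 mid [-233.8    2.6  175.5] q [-241.7  -10.7  177.5] [-201.1   21.9  168.2]
296 285 361 mid [-231.2    2.6  178.3] q [-246.1  -10.1  181.5] [-247.    16.3  181.7]
304 285 361 mid [-227.9    2.5  181.1] q [-249.7   -9.5  185.1] [-248.7   16.   185. ]
312 285 359 mid [-226.1    2.5  184.3] q [-259.5   -6.1  189.4] [-259.6   13.4  189.4]
320 310 335 mid [-222.3    2.5  187.3] q [-254.8   -0.6  191.3] [-255.     6.6  191.3]
328 310 336 mid [-189.7    2.4  187.6] q [-252.    -0.7  193.7] [-255.5    6.9  194.1]
```

View pics/w6.png

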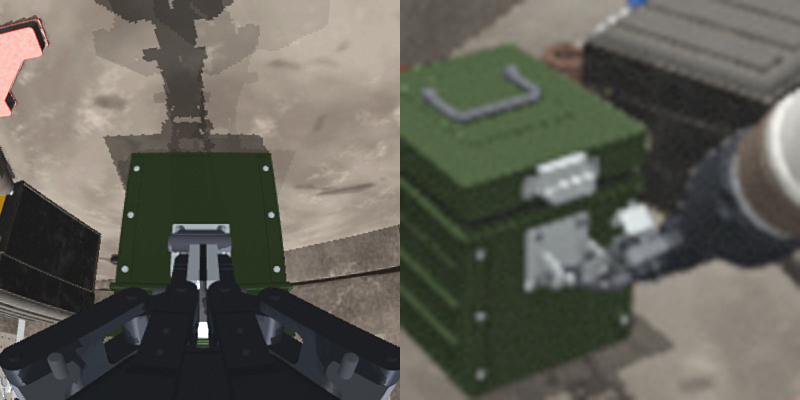

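The view shows the lever's roll still up at (200,240), with the bar riding on the fingers. I continue the arc.

Run:
```python
from h import *
s=None
for t in [.4,.2,.05,-.1,-.22]:
    b=link(2.04,t)[1]+[-1-4.2,-20.3]; print(t,b.round(1)); s=plan([b[0]/1000,.0008,b[1]/1000],.75,2,s)
```

```text
0.4 [-190.6  161.9]
0 [-0.98, -0.01, 0.06] [-0.001, -0.002, -0.0]
1 [-0.99, -0.01, 0.06] [-0.001, -0.002, -0.0]
0.2 [-175.9  169.3]
0 [-0.79, -0.0, 0.23] [0.0, 0.0, -0.0]
1 [-0.78, -0.0, 0.24] [0.0, 0.0, -0.0]
0.05 [-164.1  172.8]
0 [-0.55, -0.0, 0.27] [0.0, 0.0, -0.0]
1 [-0.56, -0.0, 0.28] [0.0, 0.0, -0.0]
-0.1 [-151.9  174.5]
0 [-0.51, -0.0, 0.35] [0.0, 0.0, -0.0]
1 [-0.5, -0.0, 0.35] [0.0, 0.0, -0.0]
-0.22 [-142.   174.5]
0 [-0.36, -0.0, 0.34] [0.0, 0.0, -0.0]
1 [-0.37, -0.0, 0.33] [0.0, 0.0, -0.0]
```

Request:
play_rows(moves=[[-1,[-0.85,0,0.05],[0,0,0]],[-1,[-0.85,0,0.05],[0,0,0]],[-1,[-0.8,0,0.2],[0,0,0]],[-1,[-0.78,0,0.23],[0,0,0]],[-1,[-0.56,0,0.27],[0,0,0]],[-1,[-0.55,0,0.28],[0,0,0]],[-1,[-0.5,0,0.35],[0,0,0]],[-1,[0,0,0],[0,0,0]],[-1,[0,0,0],[0,0,0]]])

```text
clock: 25.98
eef_pos: [0.5329, -0.0048, 0.1705]
tool_rot: [0.081, 0.928, -0.033, 0.362]
ft_force: [-0.3, -0.3, -0.6]
grip_width: 0.0002
```

Run:
```python
from h import *
try: im,P=prof(224,330,8)
except IndexError: pass
for n in ['top','scene']:
    im,d,P=cloud(n); Q=w2c(P.reshape(-1,3)).reshape(P.shape)*1000
    m=(abs(Q[...,1])<26)&(Q[...,0]>-190)&(Q[...,0]<-104)&(Q[...,2]>165)&(Q[...,2]<215)
    print(n)
    for v in np.unique(np.where(m)[0]):
        k=np.where(m[v])[0]; print(v,k[0],k[-1],np.median(Q[v,k],0).round(1),Q[v,k].min(0).round(0),Q[v,k].max(0).round(0))
```

```text
t26.03 case mm [-161.8    0.5  170.2] lean.. [-0.744  0.002  0.   ] F case [-0.2 -0.  -0.1] w -0.1
224 288 355 mid [-147.5    1.   142.9] q [-105.1  -23.5  123. ] [-104.6   24.9  122.7]
232 290 354 mid [-147.3    1.   148. ] q [-103.8  -21.8  129. ] [-103.5   23.2  128.8]
240 305 338 mid [-147.8    1.   153.4] q [-148.8   -7.7  153.8] [-147.1    9.8  153.1]
248 285 361 mid [-176.6    1.2  169.3] q [-105.7  -24.7  142.7] [-106.3   28.3  142.8]
256 298 348 mid [-181.5    1.3  175.1] q [-173.3   -9.5  172.4] [-173.9   13.3  172.5]
264 294 351 mid [-187.2    1.3  180.9] q [-179.6  -10.7  178.5] [-177.7   14.3  177.9]
272 286 361 mid [-192.5    1.3  186.1] q [-104.   -22.6  160.3] [-103.4   27.9  160.1]
280 285 361 mid [-196.     1.4  190.4] q [-105.7  -23.5  166.8] [-106.4   27.3  166.8]
288 285 361 mid [-193.1    1.4  193. ] q [-201.   -11.8  195.1] [-105.4   27.2  172.4]
296 285 361 mid [-190.3    1.4  195.8] q [-204.2  -11.3  198.9] [-205.6   15.2  199.2]
304 285 361 mid [-186.7    1.4  198.5] q [-207.5  -10.8  202.5] [-207.3   14.9  202.4]
312 285 361 mid [-183.1    1.4  201.4] q [-2
[... 3573 characters left out ...]
168.] [-108.   23.  194.]
189 327 336 [-121.1   15.8  169.2] [-158.   10.  165.] [-111.   23.  191.]
190 336 336 [-145.4    9.2  177.5] [-145.    9.  178.] [-145.    9.  178.]
191 336 337 [-147.5    8.9  175.3] [-148.    7.  175.] [-147.   11.  176.]
192 336 337 [-146.6    8.1  171.4] [-148.    8.  171.] [-145.    9.  172.]
193 336 346 [-146.8    6.6  168. ] [-188.    3.  167.] [-146.   10.  190.]
194 345 348 [-185.6    5.6  185.1] [-190.   -2.  182.] [-184.    8.  187.]
195 340 347 [-177.1    7.8  178.2] [-186.   -5.  174.] [-169.   14.  183.]
196 341 345 [-172.9    5.5  170.3] [-178.   -2.  169.] [-168.    9.  174.]
197 342 342 [-171.8    7.5  168.6] [-172.    8.  169.] [-172.    8.  169.]
```

The claw stands upright: its bar is at (-157,192) and its top at 203. I push it on gently toward the keeper.

Request:
play_rows(moves=[[-1,[-0.5,0,0.3],[0,0,0]],[-1,[-0.5,0,0.35],[0,0,0]],[-1,[-0.45,0,0.35],[0,0,0]],[-1,[-0.35,0,0.33],[0,0,0]],[-1,[0,0,0],[0,0,0]],[-1,[0,0,0],[0,0,0]]])

```text
clock: 26.63
eef_pos: [0.555, -0.0086, 0.1732]
tool_rot: [0.081, 0.928, -0.033, 0.362]
ft_force: [0.7, -0.3, -0.8]
grip_width: -0.0003
```

```bash
cat >> h.py <<'E'
def hookview():
    for n in ['top','scene']:
        im,d,P=cloud(n); Q=w2c(P.reshape(-1,3)).reshape(P.shape)*1000
        m=(abs(Q[...,1])<9)&(Q[...,0]>-170)&(Q[...,0]<-104)&(Q[...,2]>178)&(Q[...,2]<215)
        print(n)
        for v in np.unique(np.where(m)[0]):
            k=np.where(m[v])[0]; print(v,np.median(Q[v,k],0).round(1))
E
python3 - <<'E'
from h import *
st(); hookview()
print([x.round(1) for x in link(2.04,-.28)],ik(2,np.array([-111.,182]),[2,-.3]))
E
```

```text
t26.63 case mm [-138.9    0.6  173.2] lean.. [-0.745  0.002  0.   ] F case [ 0.7 -0.2 -0.8] w -0.3
top
210 [-104.6    5.3  185.5]
211 [-108.5   -0.8  195.4]
212 [-1.109e+02 -1.000e-01  1.962e+02]
213 [-114.5    0.5  197.3]
214 [-1.170e+02 -1.000e-01  1.988e+02]
215 [-119.8   -0.8  197.2]
216 [-122.5    1.2  198.3]
217 [-124.6    0.8  198.4]
218 [-1.281e+02 -1.000e-01  2.003e+02]
219 [-130.1   -0.5  198.5]
220 [-133.7   -0.   199.5]
221 [-135.1    0.9  197.4]
222 [-137.     1.8  187.1]
223 [-141.1    2.2  191.8]
224 [-143.5    0.3  194.2]
225 [-146.3    0.9  193.6]
226 [-1.498e+02  1.000e-01  2.012e+02]
227 [-153.1   -0.6  203.5]
228 [-155.4   -2.5  206.2]
229 [-158.8   -1.9  209.2]
230 [-161.5    2.7  203.9]
231 [-164.8    3.2  207.5]
232 [-166.3    2.8  200.1]
233 [-169.3    2.1  203.2]
scene
177 [-114.8   -2.8  199.4]
178 [-115.2    5.9  199.6]
179 [-119.5    2.1  197.3]
185 [-117.6    6.9  178.7]
188 [-167.7   -4.2  191. ]
189 [-164.1    2.8  188.4]
190 [-158.2    7.1  183.2]
191 [-157.7    7.9  180.3]
[array([-141.4,  112.7]), array([-131.9,  194.4]), array([-113.9,  183. ])] [ 2.04990322 -0.32034638]
```

Run:
```python
from h import *
s=plan([-.190,.0006,.172],.7,3); s=plan([-.192,.0006,.172],.4,4,s)
```

```text
0 [1.26, -0.0, -1.12] [-0.001, 0.015, -0.0]
1 [1.28, -0.0, -1.1] [-0.001, 0.015, -0.0]
2 [1.29, -0.0, -1.08] [-0.001, 0.015, -0.0]
0 [0.04, -0.0, -0.03] [0.0, 0.075, 0.0]
1 [0.04, -0.0, -0.03] [0.0, 0.075, 0.0]
2 [0.04, -0.0, -0.03] [0.0, 0.075, 0.0]
3 [0.05, -0.0, -0.02] [0.0, 0.075, 0.0]
```

Request:
play_rows(moves=[[-1,[0.6,0,-0.5],[0,0,0]],[-1,[1.2,0,-1.1],[0,0.015,0]],[-1,[1.28,0,-1.1],[0,0.015,0]],[-1,[0.7,0,-0.6],[0,0.015,0]],[-1,[0.04,0,0],[0,0.075,0]],[-1,[0.04,0,0],[0,0.075,0]],[-1,[0.04,0,0],[0,0.075,0]],[-1,[0.04,0,0],[0,0.075,0]],[-1,[0,0,0],[0,0,0]],[-1,[0,0,0],[0,0,0]]])

```text
clock: 27.57
eef_pos: [0.5046, 0.0004, 0.1718]
tool_rot: [0.086, 0.976, -0.018, 0.199]
ft_force: [-0.2, 0.4, 0.1]
grip_width: -0.0001
```

Run:
```python
from h import *
st(); hookview()
s=None
for a,l in [(2.0,.4),(1.85,.4),(1.7,.4),(1.55,.4),(1.4,.4)]:
    c=PV+66*np.array([-np.sin(a),-np.cos(a)])+5*np.array([np.cos(a),-np.sin(a)]); print(a,c.round(1)); s=plan([c[0]/1000,.0006,c[1]/1000],l,2,s)
```

```text
t27.57 case mm [-190.1    0.8  171.8] lean.. [-0.402  0.002  0.001] F case [-0.3  0.4  0.1] w -0.1
top
210 [-105.3    5.2  188.2]
211 [-107.6   -0.7  193.4]
212 [-111.5   -0.2  196.5]
213 [-114.6    0.5  195.9]
214 [-117.3   -0.2  197.6]
215 [-118.6   -0.6  198.1]
216 [-122.4    1.3  198.1]
217 [-124.6    0.7  194.6]
218 [-1.274e+02  1.000e-01  1.974e+02]
219 [-130.4   -0.6  199.3]
220 [-133.6   -0.   199.1]
221 [-135.4   -1.8  195.2]
222 [-136.2   -7.4  194.1]
scene
177 [-114.3   -3.1  199.6]
178 [-118.7    4.   199.3]
179 [-122.1    5.6  199.6]
180 [-111.7    7.2  191.7]
181 [-133.4    6.7  199.2]
182 [-134.1    5.4  196. ]
183 [-132.8    4.4  191.9]
184 [-125.     0.6  183.6]
185 [-124.4    1.5  180.4]
186 [-125.9    4.1  178.9]
2.0 [-186.1  130.9]
0 [0.49, 0.01, 1.94] [-0.001, -0.0, -0.0]
1 [0.49, 0.0, 1.93] [-0.001, -0.0, -0.0]
1.85 [-188.8  121.4]
0 [0.31, 0.0, 0.39] [-0.0, -0.0, -0.0]
1 [0.31, 0.0, 0.38] [-0.0, -0.0, -0.0]
1.7 [-190.1  111.5]
0 [0.25, 0.0, 0.43] [-0.0, -0.0, -0.0]
1 [0.25, 0.0, 0.43] [-0.0, -0.0, -0.0]
1.55 [-189.9  101.6]
0 [0.18, 0.0, 0.46] [-0.0, -0.0, -0.0]
1 [0.18, 0.0, 0.46] [-0.0, -0.0, -0.0]
1.4 [-188.2   91.9]
0 [0.11, 0.0, 0.48] [-0.0, -0.0, -0.0]
1 [0.12, 0.0, 0.49] [-0.0, -0.0, -0.0]
```

The claw stays over the keeper by itself with its front edge at the back wall (x about -108). I now press the lever down so the nose drops in.

Request:
play_rows(moves=[[-1,[0.4,0,1.2],[0,0,0]],[-1,[0.4,0,0.9],[0,0,0]],[-1,[0.3,0,0.7],[0,0,0]],[-1,[0.3,0,0.6],[0,0,0]],[-1,[0.3,0,0.5],[0,0,0]],[-1,[0.25,0,0.45],[0,0,0]],[-1,[0.25,0,0.45],[0,0,0]],[-1,[0.25,0,0.45],[0,0,0]],[-1,[0,0,0],[0,0,0]],[-1,[0,0,0],[0,0,0]]])

```text
clock: 28.5
eef_pos: [0.5019, 0.0008, 0.1134]
tool_rot: [0.086, 0.976, -0.018, 0.198]
ft_force: [0.0, -0.2, 0.2]
grip_width: 0.0001
```

Run:
```python
from h import *
st(); hookview()
im2,d2,_=cloud('scene'); im3,_,_=cloud('top'); cv2.imwrite('pics/h1.png',np.hstack([cv2.resize(im2[150:230,300:380],(400,400),interpolation=2),cv2.resize(im3[180:260,280:360],(400,400),interpolation=2)])[...,::-1])
```

```text
t28.50 case mm [-192.8    0.6  113.4] lean.. [-0.4    0.002  0.001] F case [ 0.1 -0.2  0.2] w 0.1
top
210 [-105.3    5.2  187.9]
211 [-106.6   -0.5  186.4]
212 [-108.4   -1.   185.9]
213 [-112.8    0.8  187.4]
214 [-1.154e+02  1.000e-01  1.891e+02]
215 [-117.5   -0.4  187.3]
216 [-120.8   -1.1  190.3]
217 [-123.9    0.9  189.8]
218 [-126.5    0.2  189.2]
219 [-129.6    0.9  191.1]
220 [-131.8   -1.   191.7]
221 [-134.7    1.   191.4]
222 [-137.7    0.3  188.4]
223 [-138.3   -5.2  189.4]
scene
179 [-109.1   -5.3  190.1]
180 [-116.4   -0.2  192.2]
181 [-121.8   -0.   192.3]
182 [-130.3    1.7  192.3]
183 [-133.9    1.8  190.9]
184 [-136.4    0.3  189.1]
185 [-137.     1.6  186.5]
186 [-135.2    5.7  183.9]
```

View pics/h1.png

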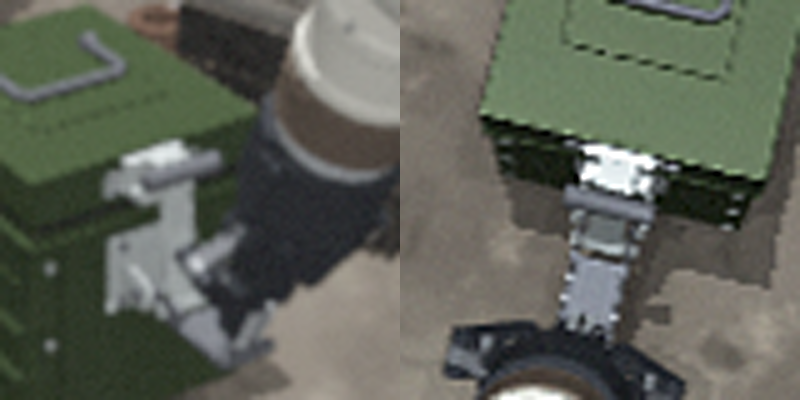

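The claw's bar now lies across the front of the keeper, at (180,170) on the left and (610,200) on the right. Its top has dropped about 9 mm, so the nose is inside the trough. I keep pressing along the lever's arc while adding lean.

Request:
play_rows(moves=[[-1,[0.2,0,0.45],[0,0,0]],[-1,[0.2,0,0.45],[0,0,0]],[-1,[0.15,0,0.45],[0,0,0]],[-1,[0.1,0,0.45],[0,0,0]],[-1,[0,0,0],[0,0,0]]])

```text
clock: 29.12
eef_pos: [0.502, 0.0005, 0.0931]
tool_rot: [0.086, 0.977, -0.018, 0.197]
ft_force: [-0.3, 0.1, 0.1]
grip_width: 0.0001
```

Run:
```python
from h import *
st(); hookview()
try: prof(224,330,8)
except IndexError: pass
s=None
for a,l in [(1.25,.45),(1.1,.5),(.95,.55),(.8,.6),(.65,.6),(.5,.6),(.35,.6)]:
    c=PV+66*np.array([-np.sin(a),-np.cos(a)])+5*np.array([np.cos(a),-np.sin(a)]); print(a,c.round(1)); s=plan([c[0]/1000,.0006,c[1]/1000],l,3,s)
```

```text
t29.12 case mm [-192.7    0.4   93.1] lean.. [-0.398  0.002  0.001] F case [-0.3  0.   0.1] w 0.1
top
210 [-104.8    5.3  184.9]
211 [-106.6   -0.5  186.3]
212 [-108.7   -1.   181.7]
213 [-112.2    0.8  184.9]
214 [-114.5    0.3  184.7]
215 [-117.3   -0.3  184.2]
216 [-120.4    0.3  186.7]
217 [-123.2    1.   187.6]
218 [-125.4    0.4  184.7]
219 [-128.6    1.   184.1]
220 [-131.2   -0.9  183.8]
221 [-134.4    1.   188.4]
222 [-136.9    0.5  187.4]
223 [-138.4   -2.6  182.8]
scene
179 [-105.7   -7.7  187.7]
180 [-107.2   -1.   186.9]
181 [-115.7   -0.8  187.6]
182 [-123.6   -0.3  188.5]
183 [-128.5    1.3  189.1]
184 [-133.4    4.1  186.9]
185 [-136.     2.1  186.9]
186 [-136.3    1.7  182.5]
187 [-134.8    5.3  180.4]
t29.27 case mm [-192.2    0.6   94. ] lean.. [-0.399  0.002  0.001] F case [ 0.2  0.4 -0.1] w 0.0
240 287 355 mid [-201.6    1.    87.2] q [-202.1  -16.    87.9] [-201.2   17.6   86.9]
248 288 355 mid [-206.7    1.1   97.1] q [-198.4  -15.6   90.1] [-197.9   17.6   89.6]
256 293 350 mid [-210.1    1.1  104.9] q [-188.8  -13.8   87.6] [-188.    15.8   86.9]
264 293 351 
[... 1059 characters left out ...]
0.0]
0.95 [-174.8   65.5]
0 [-0.04, 0.0, 0.33] [0.0, -0.016, -0.0]
1 [-0.04, 0.0, 0.33] [0.0, -0.016, -0.0]
2 [-0.03, 0.0, 0.33] [0.0, -0.016, -0.0]
0.8 [-167.9   58.4]
0 [-0.07, 0.0, 0.32] [0.0, -0.017, -0.0]
1 [-0.07, 0.0, 0.32] [0.0, -0.017, -0.0]
2 [-0.06, 0.0, 0.33] [0.0, -0.017, -0.0]
0.65 [-160.    52.4]
0 [-0.1, 0.0, 0.31] [0.0, -0.0, -0.0]
1 [-0.11, 0.0, 0.31] [0.0, -0.0, -0.0]
2 [-0.1, 0.0, 0.32] [0.0, -0.0, -0.0]
0.5 [-151.3   47.7]
0 [-0.15, 0.0, 0.29] [0.0, -0.0, -0.0]
1 [-0.15, 0.0, 0.3] [0.0, -0.0, -0.0]
2 [-0.15, 0.0, 0.29] [0.0, -0.0, -0.0]
0.35 [-141.9   44.3]
0 [-0.19, 0.0, 0.27] [0.0, -0.0, -0.0]
1 [-0.2, 0.0, 0.27] [0.0, -0.0, -0.0]
2 [-0.19, 0.0, 0.27] [0.0, -0.0, -0.0]
```

Request:
play_rows(moves=[[-1,[-0.06,0,0.45],[0,-0.017,0]],[-1,[-0.06,0,0.45],[0,-0.017,0]],[-1,[-0.06,0,0.45],[0,-0.017,0]],[-1,[0,0,0.33],[0,-0.017,0]],[-1,[0,0,0.33],[0,-0.017,0]],[-1,[0,0,0.33],[0,-0.017,0]],[-1,[0,0,0],[0,0,0]]])

```text
clock: 29.85
eef_pos: [0.5149, -0.0014, 0.0746]
tool_rot: [0.085, 0.965, -0.022, 0.248]
ft_force: [-0.8, -0.1, 1.5]
grip_width: 0.0002
```

Run:
```python
from h import *
st(); hookview()
try: prof(224,264,8)
except IndexError: pass
```

```text
t29.85 case mm [-179.6    0.8   74.6] lean.. [-0.504  0.002  0.001] F case [-0.8 -0.2  1.5] w 0.2
top
210 [-105.6    6.5  187.8]
211 [-106.    -0.3  183.2]
212 [-108.9   -1.1  182.3]
213 [-111.8    0.9  182.8]
214 [-113.9    0.4  182.7]
215 [-1.166e+02 -1.000e-01  1.840e+02]
216 [-119.7   -0.9  184.7]
217 [-122.5    1.1  182.3]
218 [-125.7    0.4  183.6]
219 [-127.5   -1.4  183.2]
220 [-130.4    0.6  181.8]
221 [-133.4    1.2  183.7]
222 [-136.     0.6  181.4]
223 [-138.4    0.   180.6]
224 [-139.5   -6.9  180.4]
scene
180 [-106.1   -2.4  186.4]
181 [-106.7    1.8  184.6]
182 [-113.3    0.8  184.7]
183 [-120.     2.   184.4]
184 [-125.4   -1.1  184.3]
185 [-134.5    1.9  184.6]
186 [-136.6    2.3  183.1]
187 [-139.2    0.2  180.5]
188 [-138.7    8.   180.1]
t30.00 case mm [-179.7    0.7   74.7] lean.. [-0.503  0.002  0.001] F case [-0.2  0.1  1.2] w 0.2
232 287 355 mid [-192.7    1.3   65.7] q [-192.7  -15.5   65.7] [-192.9   17.6   65.8]
240 285 355 mid [-191.6    1.3   69.9] q [-190.3  -16.5   69.1] [-190.1   17.6   68.9]
248 292 350 mid [-195.5    1.4   77.5] q [-181.8  -13.6   68.2] [-183.    15.5   68.9]
256 292 350 mid [-198.5    1.4   84. ] q [-178.6  -13.7   71.1] [-178.3   15.7   70.9]
```

Loading has begun, with the claw still seated. I continue down the arc.

Request:
play_rows(moves=[[-1,[-0.04,0,0.35],[0,-0.017,0]],[-1,[-0.04,0,0.35],[0,-0.017,0]],[-1,[-0.04,0,0.35],[0,-0.017,0]],[-1,[-0.07,0,0.33],[0,-0.017,0]],[-1,[-0.07,0,0.33],[0,-0.017,0]],[-1,[-0.07,0,0.33],[0,-0.017,0]],[-1,[0,0,0],[0,0,0]]])

```text
clock: 30.58
eef_pos: [0.5291, -0.0038, 0.0595]
tool_rot: [0.084, 0.951, -0.027, 0.298]
ft_force: [1.2, 0.1, 4.1]
grip_width: -0.0001
```

Run:
```python
from h import *
st(); hookview()
try: prof(208,264,8)
except IndexError: pass
s=None
for a in [.65,.5,.35,.2,.1]:
    c=PV+66*np.array([-np.sin(a),-np.cos(a)])+5*np.array([np.cos(a),-np.sin(a)])-[10,0]; print(a,c.round(1)); s=plan([c[0]/1000,.0006,c[1]/1000],.62,3,s)
```

```text
t30.58 case mm [-165.2    0.9   59.5] lean.. [-0.608  0.001  0.001] F case [1.2 0.3 4.1] w -0.1
top
210 [-104.5    6.7  181.9]
211 [-106.5    1.   183.2]
212 [-108.5   -1.   182.2]
213 [-110.2   -4.1  181.6]
214 [-114.2    1.7  180.6]
215 [-116.7   -0.2  180.8]
216 [-119.4   -0.9  181.7]
217 [-122.3   -0.2  182.6]
218 [-125.7    1.7  182.9]
219 [-127.3   -1.4  181.6]
220 [-130.7    3.2  179. ]
221 [-132.5   -1.3  180.2]
222 [-136.4    1.9  181.4]
223 [-138.2   -1.2  179.9]
224 [-140.2   -3.1  179.4]
scene
181 [-108.6    0.2  185.7]
182 [-108.3   -3.5  181.9]
183 [-116.9   -0.2  182.4]
184 [-122.8    2.1  182.7]
185 [-125.9   -3.   181.3]
186 [-133.2    2.1  181.4]
187 [-138.7    1.7  180.4]
188 [-139.2    3.1  178.7]
t30.73 case mm [-165.4    0.9   59.6] lean.. [-0.607  0.001  0.001] F case [ 1.9 -0.2  3.5] w -0.0
232 285 355 mid [-179.     1.4   50.4] q [-178.7  -16.2   50.3] [-178.6   17.6   50.2]
240 285 355 mid [-177.7    1.5   54.3] q [-176.6  -16.2   53.8] [-176.8   17.6   53.8]
248 290 350 mid [-181.4    1.5   60.9] q [-169.7  -14.2   54.6] [-169.7   15.5   54.5]
256 290 350 mid [-184.9    1.5   67. ] q [-167.   -14.3   57.9] [-166.6   15.6   57.6]
0.65 [-170.    52.4]
0 [0.26, -0.01, 0.11] [-0.0, -0.004, -0.0]
1 [0.26, -0.01, 0.11] [-0.0, -0.004, -0.0]
2 [0.27, -0.01, 0.1] [-0.0, -0.004, -0.0]
0.5 [-161.3   47.7]
0 [-0.15, 0.0, 0.3] [-0.0, -0.0, -0.0]
1 [-0.14, 0.0, 0.3] [-0.0, -0.0, -0.0]
2 [-0.15, 0.0, 0.3] [-0.0, -0.0, -0.0]
0.35 [-151.9   44.3]
0 [-0.19, 0.0, 0.27] [-0.0, -0.0, -0.0]
1 [-0.19, 0.0, 0.27] [-0.0, -0.0, -0.0]
2 [-0.18, 0.01, 0.27] [-0.0, -0.0, -0.0]
0.2 [-142.2   42.3]
0 [-0.23, -0.0, 0.24] [-0.0, -0.0, -0.0]
1 [-0.22, -0.0, 0.24] [-0.0, -0.0, -0.0]
2 [-0.23, -0.0, 0.25] [-0.0, -0.0, -0.0]
0.1 [-135.6   41.8]
0 [-0.17, -0.0, 0.14] [-0.0, -0.0, -0.0]
1 [-0.17, -0.0, 0.14] [-0.0, -0.0, -0.0]
2 [-0.17, -0.0, 0.14] [-0.0, -0.0, -0.0]
```

Run:
```python
from h import *
s=None
for a,o in [(.6,3),(.45,4),(.3,5),(.15,6),(0.0,6)]:
    c=PV+62*np.array([-np.sin(a),-np.cos(a)])+5*np.array([np.cos(a),-np.sin(a)])-[o,0]; print(a,c.round(1)); s=plan([c[0]/1000,.0009,c[1]/1000],.62,3,s)
```

```text
0.6 [-157.9   54. ]
0 [-0.1, 0.0, 0.3] [-0.0, -0.004, -0.0]
1 [-0.1, 0.0, 0.29] [-0.0, -0.004, -0.0]
2 [-0.09, 0.0, 0.3] [-0.0, -0.004, -0.0]
0.45 [-150.5   50. ]
0 [-0.13, 0.0, 0.25] [-0.0, -0.0, -0.0]
1 [-0.12, 0.0, 0.25] [-0.0, -0.0, -0.0]
2 [-0.13, 0.01, 0.25] [-0.0, -0.0, -0.0]
0.3 [-142.5   47.3]
0 [-0.16, -0.0, 0.23] [-0.0, -0.0, -0.0]
1 [-0.16, -0.0, 0.23] [-0.0, -0.0, -0.0]
2 [-0.16, -0.0, 0.22] [-0.0, -0.0, -0.0]
0.15 [-134.3   45.9]
0 [-0.2, -0.0, 0.2] [-0.0, -0.0, -0.0]
1 [-0.2, -0.0, 0.2] [-0.0, -0.0, -0.0]
2 [-0.2, -0.0, 0.19] [-0.0, -0.0, -0.0]
0.0 [-125.   46.]
0 [-0.25, -0.0, 0.18] [-0.0, -0.0, -0.0]
1 [-0.25, -0.0, 0.18] [-0.0, -0.0, -0.0]
2 [-0.26, -0.0, 0.18] [-0.0, -0.0, -0.0]
```

Request:
play_rows(moves=[[-1,[-0.1,0,0.3],[0,0,0]],[-1,[-0.1,0,0.3],[0,0,0]],[-1,[-0.1,0,0.3],[0,0,0]],[-1,[-0.13,0,0.25],[0,0,0]],[-1,[-0.13,0,0.25],[0,0,0]],[-1,[-0.13,0,0.25],[0,0,0]],[-1,[-0.16,0,0.23],[0,0,0]],[-1,[-0.16,0,0.23],[0,0,0]],[-1,[0,0,0],[0,0,0]]])

```text
clock: 31.48
eef_pos: [0.5471, -0.0075, 0.046]
tool_rot: [0.083, 0.951, -0.027, 0.295]
ft_force: [0.5, -0.1, 0.9]
grip_width: 0.0
```

Request:
play_rows(moves=[[-1,[-0.16,0,0.22],[0,0,0]],[-1,[-0.2,0,0.2],[0,0,0]],[-1,[-0.2,0,0.2],[0,0,0]],[-1,[-0.2,0,0.2],[0,0,0]],[-1,[0,0,0],[0,0,0]]])

```text
clock: 31.9
eef_pos: [0.5591, -0.0094, 0.0445]
tool_rot: [0.084, 0.951, -0.027, 0.297]
ft_force: [0.5, -0.3, -0.1]
grip_width: -0.0003
```

Run:
```python
from h import *
st(); hookview()
try: prof(208,264,8)
except IndexError: pass
```

```text
t31.90 case mm [-134.7    0.5   44.5] lean.. [-0.605  0.002  0.001] F case [ 0.6 -0.2 -0.1] w -0.3
top
210 [-105.4    5.2  188.5]
211 [-105.4   -0.3  183.2]
212 [-108.    -0.9  180.4]
213 [-109.7   -6.7  182.2]
214 [-115.3    5.5  181.4]
215 [-116.1   -1.5  181. ]
216 [-120.1    1.7  180.9]
217 [-122.    -1.5  179. ]
218 [-125.2    3.2  179.2]
219 [-127.6    1.2  179.2]
220 [-130.2   -0.7  181.7]
221 [-131.8   -3.8  179. ]
222 [-134.8   -1.8  178.1]
223 [-137.8   -2.5  180.5]
224 [-139.6   -5.6  179.1]
scene
180 [-107.7   -8.1  185.3]
181 [-107.5   -3.2  183.5]
182 [-107.5    0.5  181.6]
183 [-112.4    0.   180.9]
184 [-119.9   -0.3  180.7]
185 [-126.1    2.9  180.6]
186 [-128.9   -0.5  179.2]
187 [-135.3    0.6  179.2]
188 [-138.3    6.   179.2]
t32.05 case mm [-135.6    0.5   44.3] lean.. [-0.604  0.002  0.   ] F case [-1.2 -0.7  0.9] w -0.0
248 290 351 mid [-150.4    1.1   45. ] q [-127.9  -16.1   32.7] [-127.    16.8   32.2]
256 290 351 mid [-153.9    1.1   51.1] q [-124.3  -16.2   36. ] [-126.    16.7   36.8]
```

Request:
play_rows(moves=[[-1,[-0.25,0,0.17],[0,0,0]],[-1,[-0.25,0,0.17],[0,0,0]],[-1,[-0.25,0,0.17],[0,0,0]],[-1,[0,0,0],[0,0,0]]])

```text
clock: 32.38
eef_pos: [0.5673, -0.0109, 0.0443]
tool_rot: [0.083, 0.951, -0.027, 0.296]
ft_force: [1.2, 0.2, -0.2]
grip_width: -0.0002
```

Request:
play_rows(moves=[[-1,[-0.2,0,0.14],[0,0,0]],[-1,[-0.2,0,0.14],[0,0,0]],[-1,[0,0,0],[0,0,0]]])

```text
clock: 32.63
eef_pos: [0.5678, -0.0112, 0.0419]
tool_rot: [0.083, 0.952, -0.026, 0.292]
ft_force: [-12.4, 3.0, 5.5]
grip_width: 0.0
```

Run:
```python
from h import *
st()
try: prof(208,264,8)
except IndexError: pass
```

```text
t32.63 case mm [-125.9    0.3   41.9] lean.. [-0.596  0.002 -0.001] F case [-12.7   0.9   5.5] w 0.0
t32.68 case mm [-125.9    0.3   41.9] lean.. [-0.596  0.002 -0.001] F case [-12.4   0.3   5.7] w -0.2
240 292 347 mid [-125.8    0.7   29.2] q [-127.1   -1.4   30. ] [-127.6    4.5   30.3]
248 289 354 mid [-141.1    0.9   42.8] q [-126.5  -15.8   34.8] [-125.8   17.4   34.3]
256 290 352 mid [-144.3    0.9   48.8] q [-121.3  -15.6   36.9] [-121.    16.6   36.6]
```

Request:
play_rows(moves=[[-1,[0.8,0,-0.6],[0,0,0]],[-1,[1.6,0,-1.2],[0,0,0]],[-1,[1.6,0,-1.5],[0,0,0]],[-1,[1.6,0,-2.5],[0,0,0]],[-1,[1,0,-3],[0,0,0]],[-1,[0,0,-3],[0,0,0]],[-1,[0,0,0],[0,0,0]],[-1,[0,0,0],[0,0,0]],[-1,[0,0,0],[0,0,0]]])

```text
clock: 33.43
eef_pos: [0.4534, 0.0097, 0.1048]
tool_rot: [0.083, 0.951, -0.026, 0.298]
ft_force: [-0.2, -0.5, -0.2]
grip_width: -0.0001
```

Run:
```python
from h import *
st(); hookview()
im,d,P=wcloud(); P=P*1000
for n in ['top','scene']:
    _,_,C=cloud(n); Q=w2c(C.reshape(-1,3))*1000
    m=(Q[:,0]>-90)&(Q[:,0]<80)&(abs(Q[:,1])<65)&(Q[:,2]>175)&(Q[:,2]<192); q=Q[m]; A=np.c_[q[:,0],q[:,1],np.ones(len(q))]
    c=np.linalg.lstsq(A,q[:,2],rcond=None)[0]; r=abs(q[:,2]-A@c)<2.5; c=np.linalg.lstsq(A[r],q[r,2],rcond=None)[0]; print(n,'lid slope',-c[0],'z at 0',c[2])
k=(abs(P[...,1])<14)&(P[...,0]>-150)&(P[...,0]<-108)&(P[...,2]>20)&(P[...,2]<100)
q=P[k]; 
for z in range(20,100,10):
    s=q[(q[:,2]>=z)&(q[:,2]<z+10)]
    if len(s): print(z,len(s),np.median(s[:,0]).round(1))
cv2.imwrite('pics/f.png',im[...,::-1])
```

```text
t33.43 case mm [-242.1    1.1  104.8] lean.. [-0.607  0.001  0.001] F case [-0.1 -0.5 -0.2] w -0.1
top
210 [-104.3    5.4  182.2]
211 [-106.1    0.9  182.4]
212 [-108.7   -1.   182.7]
213 [-110.4   -4.1  181.1]
214 [-115.7    6.8  182.4]
215 [-117.3    2.3  180.7]
216 [-119.7   -0.9  182.1]
217 [-122.8    2.4  181.7]
218 [-124.6   -0.7  180.5]
219 [-1.275e+02 -1.000e-01  1.815e+02]
220 [-129.3   -3.2  180.2]
221 [-133.2    1.3  180.1]
222 [-134.5   -4.4  179.6]
223 [-1.383e+02  1.000e-01  1.800e+02]
scene
180 [-105.2   -8.1  184.1]
181 [-107.6    0.3  184.5]
182 [-107.8    1.3  182.3]
183 [-114.     1.1  181.4]
184 [-122.     1.6  181.9]
185 [-126.7    3.1  181. ]
186 [-129.4    0.4  179.5]
187 [-136.    -4.   178.3]
188 [-137.4    5.4  178.4]
top lid slope 0.011796329990043417 z at 0 184.09599356261685
scene lid slope 0.006990615780516183 z at 0 186.25194413545478
20 2 -126.4
30 12 -126.5
```

View pics/f.png

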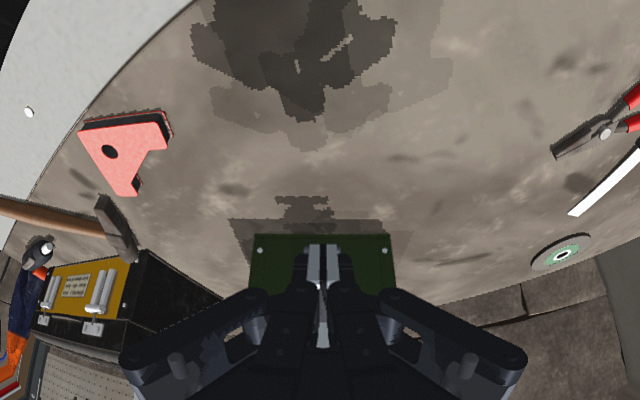

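```bash
python3 -c "
from h import *
print(bot.job_done()); st()"
```

```text
the job is handed in; nothing more can be done
None
the job is handed in; nothing more can be done
```

I shut and latched the dry case and handed it in at about 33.5 s of the 64 s allowed. No verdict is reported.

**What I did:**
1. **Lid:** I pressed it onto its seal. It rested at about 0.033 rad, and an 18 N press confirmed contact.
2. **Claw:** I pinched the lever by its sides and swung it up to about 2.0 rad. I then tipped the claw over with the shut fingers and lowered the lever, so the nose dropped into the trough with the lever still at about 1.3 rad.
3. **Lever:** I swung it down over centre and pressed it home to a firm stop at about 13 N.

**What went wrong on the way:**
- Pinching the claw by its finger bar failed twice; the bar slid out of the pads as it turned.
- Two of these tries knocked the lever down, and I had to raise it again.

**Last checks:**
- **Lid:** Its slope measured 0.012 rad from the top camera and 0.007 rad from the scene camera. They disagree a little, but both are under the 0.016 limit.
- **Lever:** Its end lay within a few mm of where a shut lever should be. That puts it at about 0 to 0.03 rad, but few points of it were visible.
- **Claw:** Its top is level and stays down on the keeper. I did not measure the nose's depth in the trough directly; I inferred it from the claw's height.
- **Bystanders and robot:** In the last view the magnet, hammer and square showed no sign of being disturbed, and the pliers were only partly in frame; I did not measure any of them. The arm stood clear with no contact force.

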